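# Top up the countertop water softener from a push-and-twist safety caddy

### The arm

A 7-joint arm with a two-finger parallel gripper is mounted at the origin on a cart in front of the work surface, level with it; the furniture and walls round the work are solid. World frame = base frame: x ahead of the robot, y to its left, z up, the work surface at z = 0. Lengths are in m, angles in rad, forces in N, time in s.
With the tool pointing down it reaches from about 0.425 to 0.925 m from the base axis. Payload 6.8 kg.
Tool frame: the origin (TCP) lies at the very end of the fingers, on their centre line; the grasp point (between the pads) lies 19 mm behind it (r.grip_depth is the distance from the TCP to the grasp point, in m); z points along the fingers, y is the direction in which the jaws open and shut (so a half turn about z gives the same grasp; the last joint's range is limited). The gripper opens to 85 mm and grips with 20 to 120 N. Pads are 22 mm wide; open, the fingers measure 114 mm over their backs; the gripper's body (76 mm by 85 mm) begins 54 mm behind the grasp point. The pads swing forward as they close: fully open they stand 13 mm farther back than shut.
Start: joints at [1.104, 0.477, 0.022, 1.555, -0.011, 1.109, -0.083], TCP at [0.237, -0.632, 0.193] pointing down, gripper open.
Joint ranges: [-2.96, 2.96], [-0.34, 2.1], [-1.41, 1.46], [0.24, 2.44], [-1.37, 4.51], [0.17, 1.92], [-2.96, 2.96]. Speed limits (rad/s): [2.39, 2.39, 3.14, 3.14, 3.14, 3.14, 3.14].

### API

Orientations are given as a rotation vector (axis times angle).
In Python, from bench import status, eyes, workorder, spotter, r gives the robot as it stands.
- The arm moves only by the tool drive_tool, never from a script. Its argument "commands" is a list of rows, each an object of numbers: "rx", "ry", "rz": the turn, a rotation vector about the world's x, y, z normalised to -1 to 1, where 1 is 8 degrees; "tx", "ty", "tz": the shift along the world's x, y, z normalised to -1 to 1, where 1 is 20 mm; "grip": the closure, from -1 (fully open) to 1 (shut). A call has 1 to 10 rows; each row shifts and turns the commanded pose from where the row before left it; what a row does not reach is not made up. A row lasts 1/8 s, in which the tool goes at most 62.5 mm and 10.7 degrees, less where a joint would pass 70% of its speed; a pose out of reach is approached as far as the arm can. A call with a number of a shift or a turn outside -1 to 1 is refused whole. A call with a gripper value outside its range is refused whole. The fingers move at their own pace and stop on an object; "grip_force" is the grip in N (left out, the last holds). Time passes only in rows, so rows that do not move let the fingers close. It gives the time, the measured TCP pose, the force and the opening at its end, in the units of the state.
- status.get_obs(): the state, without advancing time (a new reading comes with each control period).
- eyes.grab_frame(name): name is "scene" or "top"; returns a dict with "frame" (400x640x3 uint8, blue, green, red), "range_z" (400x640 float32, m along the optical axis (not along the pixel's ray), 0 where there is no reading), "fx", "fy", "cx", "cy" (pixels), "T" (4x4, takes a point from camera to world coordinates). Camera axes: x right, y down, z forward; pixel columns grow to the right and rows downward; lengths in m; the calibration is good to about 2 mm. A picture is of the moment at which its call begins.
- workorder.hand_in(): hands the job in, once; it reports no verdict.
Trained networks look in the newest picture that a camera, given by its name, has taken for a name from the list of things; names that differ only in an ending like _2 or _b are one class to them, and where a whole thing is asked for, a point or a joint stands for the part that bears it (a point fixed in the world has none). Each returns a list of dicts, best first, with "confidence" (0 to 1); they miss things now and then, are a little off and sometimes report something else, mostly with a low value. They report only what shows in the picture. A call takes as long as a camera call. They do not tell look-alikes from the thing itself.
- spotter.boxes_of(camera, target): "position" ([column, row] as shares, 0 to 1, of the picture: columns of its width, rows of its height, amid what is visible of it).
- spotter.masks_of(camera, target): "mask" (400x640 bool, what is visible of it) and "position" ([column, row] as shares, 0 to 1, of the picture: columns of its width, rows of its height, amid what is visible of it).
The state is a dict: "clock": time; "joints": joint angles; "qvel": joint speeds; "tau": joint torques, N m; "tcp_pos": TCP position; "orientation": TCP orientation; "contact_force": force on the tool from outside, world axes, zero at the start; "moment": the same for the moment, N m; "grip_width": finger opening in m.
Only numpy, scipy, OpenCV 4.12 (cv2) and the standard library are available. Lean on these libraries where they do the work, as an engineer would, in place of code of your own. Each camera call takes 0.05 s, during which the arm holds its last target.

### The job

Top up the water softener with all the pale blue blocks kept in the safety caddy: push the caddy's clear cap down against its spring, twist it free anticlockwise, lift it off and stand it upright on the marble tray. Then take the blocks off the tops of the piles one at a time and drop every one into the softener's open mouth, and last slide the orange hatch along the softener's deck, without lifting it off, until it drops down flush into the recess over the mouth. Leave the mug, the pepper shaker and the soap pump where they are.

Things in the scene. Friction and masses are not known exactly. Their poses are not given: they have to be found in the camera images.
- caddy: Round dark safety caddy, 166 mm across, fixed; origin: centre of its underside, z up. Collar (outer radius 80, inner 72, top 36 mm high) with two tracks, at +y and -y, that hold the cap's lugs. Locked at the start: the cap's bar lies along the caddy's x axis, lugs at the white marks, each up in a notch beside a tooth. Twist anticlockwise from above; free from 40 degrees (0.70 rad), orange marks 52, stops 65.
- plinth_top (a point): Centre of the top of the caddy's white plinth (106 mm across, 36 mm above the caddy's origin), on which the blocks lie in two piles side by side, centred 20.5 mm to +y and -y of this point; axes as the caddy's. The plinth guides the cap with 2 mm of play. The cap, once free, must be lifted straight up 50 mm to clear the piles.
- caddy_spring (a joint): Travel (m) of the sprung steel ring under the cap's rim, 0 with the cap locked, growing downward to 0.010. It pushes the cap up with 6 N when locked, 12 N at 0.010. The teeth block turning until the cap is pushed down by more than 6 mm (0.006); it stops at 10 mm. Once the cap is twisted free it rises 6 mm (-0.006) on the ring.
- cap_grip (a point): Centre of the blue bar grip on the clear cap, a bell 118 mm across, 66 mm high without the bar, 0.2 kg, open below, with two blue lugs at its lower rim that reach 69.5 mm from its axis (along its y). The bar is 84 mm long (its x), 14 mm thick (its y), 26 mm high; this point is 79 mm above the lower rim, z up, 99 mm above the caddy's origin when locked.
- block_1_c (a point): Centre of softener block 1: a pale blue hard pressed block, 60 mm (its x) by 38 mm (its y) by 16 mm (its z), 0.09 kg, long side along the caddy's x, lying on the plinth, to +y. At the +y and -y sides the piles lie only 3 mm apart; their ends along x are clear.
- block_2_c (a point): Centre of softener block 2: a pale blue hard pressed block, 60 mm (its x) by 38 mm (its y) by 16 mm (its z), 0.09 kg, long side along the caddy's x, lying on the plinth, to -y. At the +y and -y sides the piles lie only 3 mm apart; their ends along x are clear.
- block_3_c (a point): Centre of softener block 3: a pale blue hard pressed block, 60 mm (its x) by 38 mm (its y) by 16 mm (its z), 0.09 kg, long side along the caddy's x, if present lying on block 1 (absent: none). At the +y and -y sides the piles lie only 3 mm apart; their ends along x are clear.
- block_4_c (a point): Centre of softener block 4: a pale blue hard pressed block, 60 mm (its x) by 38 mm (its y) by 16 mm (its z), 0.09 kg, long side along the caddy's x, if present lying on block 2 (absent: none). At the +y and -y sides the piles lie only 3 mm apart; their ends along x are clear.
- softener: White countertop water softener, fixed, 140 mm (its x) by 270 mm (its y); origin: centre of its underside, z up. Open hopper at the -y half; flat deck, 110 mm high, at the +y half. Low rails (116 to 117 mm high, 116 mm apart) run along y on both sides and an end wall (114 mm high) closes the -y end, so that the hatch is guided along y. A wall cabinet hangs behind it (x beyond 0.58 m, from 0.5 m up).
- mouth (a point): Centre of the softener's mouth at the level of the recess ledge: x 0, y -62, z 106 mm in the softener's frame; axes as the softener's. The mouth is a 94 mm square hole in a recess 116 mm (x) by 116 mm (y), whose ledge lies 4 mm below the deck; the hopper's floor is 94 mm below the ledge.
- hatch_grip (a point): Centre of the bar grip on the loose orange hatch: a plate 110 mm square, 8 mm thick, 0.15 kg, its bar 64 mm long (its x), 14 mm thick (its y), 24 mm high; this point is 20 mm above the underside, z up. At the start it lies on the deck, this point 130 mm above the softener's origin; home in the recess it is over the mouth's centre, 126 mm above the origin. To be slid, not lifted.
- tray_top (a point): Centre of the top face of the grey and white marble tray, fixed, 200 mm (its x) by 270 mm (its y), 12 mm thick; z up. Here the cap is to stand.
- mug: Spotted mug with a handle, 92 x 127 x 93 mm, a bystander; origin on its underside.
- pepper: Pepper shaker with a grey top, 44 mm across, 90 mm high, a bystander; origin at the centre of its underside.
- soap_pump: White soap pump bottle, 80 x 68 x 184 mm, a bystander; origin at the centre of its underside.
There are look-alikes about, which are no part of the job. What is shaped like the part that bears cap_grip but purple is not meant. Leave any purple look-alike of the part that bears hatch_grip alone.

How it is judged:
By the outcome, as a careful person would: the job done as asked, in the order asked, and still so for the second after the job is handed in, with the robot touching nothing.
Of block_3, block_4 only 1 to 2 are there at a start; the rules pass over those that are not, and their reading is None.
At some moment in a run one of cap may be knocked a few centimetres aside while the robot is not near it.
Once in a run the grip may slacken for a moment while it holds something.
It also fails if it takes over 208 s, if anything falls off the work surface, if the arm or the gripper's body presses on something with over 40 N, if the wrist force passes 120 N, or if a joint passes its speed limit or range.

## Working session

There is one attempt and no reset: what is moved stays moved. The work goes in short steps, Python scripts to look and compute and a tool call to move; the robot and the scene stay as the last step left them, time stands still between calls to the robot, and variables do not carry over. Pictures are saved under pics/ and viewed, and the job is handed in when it is done.

Besides the shell and the picture viewer there is one more tool, called after "Emit:" as name([rows], argument=value, ...), one row to a line, values as JSON. drive_tool: Moves the arm, as the interface text tells. Scaled input: -1 to 1 covers 20 mm each way for a shift and 8 degrees each way for a turn. Its arguments: {"type":"object","properties":{"commands":{"type":"array","items":{"type":"object","properties":{"rx":{"type":"number"},"ry":{"type":"number"},"rz":{"type":"number"},"tx":{"type":"number"},"ty":{"type":"number"},"tz":{"type":"number"},"grip":{"type":"number"}}}},"grip_force":{"type":"number"}},"required":["commands"]}

```bash
mkdir -p pics; ls
cat > h.py <<'E'
import numpy as np, cv2
from bench import status, eyes, workorder, spotter, r
def grab(n,fn=None):
    f=eyes.grab_frame(n)
    if fn: cv2.imwrite('pics/'+fn,f['frame'])
    return f
def cloud(f):
    z=f['range_z'];v,u=np.indices(z.shape)
    p=np.stack([(u-f['cx'])/f['fx']*z,(v-f['cy'])/f['fy']*z,z],-1)
    w=p@f['T'][:3,:3].T+f['T'][:3,3]
    w[z==0]=np.nan
    return w
def st():
    o=status.get_obs()
    print({k:np.round(o[k],3).tolist() for k in o})
E
python3 - <<'E'
from h import *
st()
for n in ['scene','top']:
    f=grab(n,n+'0.png'); w=cloud(f)
    print(n,f['fx'],f['cx'],f['cy'],np.round(f['T'],3).tolist())
    for t in ['caddy','cap_grip','softener','hatch_grip','tray_top','mug','pepper','soap_pump','block_1_c']:
        try:
            for m in spotter.masks_of(n,t):
                q=w[m['mask']];q=q[~np.isnan(q[:,0])]
                print(t,round(m['confidence'],2),np.round(np.array(m['position'])*[640,400]),len(q),np.round(np.median(q,0),3) if len(q) else '',np.round(q.min(0),3),np.round(q.max(0),3))
        except Exception as e: print(t,e)
E
```

```text
pics
{'clock': 0.0, 'joints': [1.104, 0.478, 0.022, 1.556, -0.012, 1.109, -0.083], 'qvel': [0.0, 0.002, -0.001, 0.001, -0.001, 0.0, -0.0], 'tau': [-0.001, -59.645, 1.608, -28.119, 0.013, 0.009, -0.0], 'tcp_pos': [0.237, -0.631, 0.192], 'orientation': [-3.089, -0.56, 0.001], 'contact_force': [0.626, -1.093, 0.15], 'moment': [-0.038, -0.041, -0.029], 'grip_width': 0.085}
scene 391.72362523748365 318.72464086052645 201.40972302109574 [[-0.568, -0.551, 0.612, -0.355], [-0.823, 0.386, -0.416, 0.717], [-0.007, -0.74, -0.672, 1.107], [0.0, 0.0, 0.0, 1.0]]
caddy 0.71 [400. 191.] 329 [ 0.475 -0.283  0.026] [ 0.423 -0.407  0.003] [ 0.579 -0.258  0.043]
cap_grip 0.93 [445. 205.] 787 [ 0.298 -0.336  0.065] [ 0.251 -0.419 -0.002] [ 0.375 -0.3    0.099]
cap_grip 0.77 [412. 176.] 679 [ 0.486 -0.324  0.086] [ 0.445 -0.494  0.   ] [ 0.614 -0.279  0.117]
softener 0.95 [302. 248.] 3273 [0.398 0.254 0.085] [ 0.353  0.075 -0.004] [0.621 0.412 0.123]
hatch_grip 0.91 [277. 246.] 838 [0.454 0.343 0.119] [0.397 0.273 0.11 ] [0.522 0.402 0.147]
hatch_grip 0.71 [230. 311.] 1073 [0.366 0.57  0.009] [ 0.3    0.5
[... 1249 characters left out ...]
.495 -0.007] [0.443 0.635 0.038]
hatch_grip 0.7 [372. 216.] 4409 [ 0.499 -0.079  0.012] [ 0.4   -0.216 -0.007] [0.605 0.059 0.021]
hatch_grip 0.57 [244. 213.] 1164 [0.459 0.335 0.118] [0.399 0.276 0.107] [0.525 0.398 0.148]
tray_top 0.78 [371. 215.] 4283 [ 0.499 -0.081  0.012] [ 0.4   -0.216  0.   ] [0.604 0.057 0.021]
mug 0.82 [270. 168.] 662 [0.635 0.284 0.043] [0.582 0.211 0.006] [0.673 0.328 0.099]
pepper 0.45 [397. 159.] 207 [ 0.69  -0.164  0.054] [ 0.677 -0.202 -0.005] [ 0.741 -0.146  0.093]
soap_pump 0.83 [426. 145.] 470 [ 0.728 -0.243  0.106] [ 0.701 -0.312 -0.009] [ 0.821 -0.22   0.186]
block_1_c 0.64 [373. 217.] 4260 [ 0.499 -0.081  0.012] [ 0.4   -0.216  0.003] [0.605 0.057 0.021]
```

View pics/scene0.png

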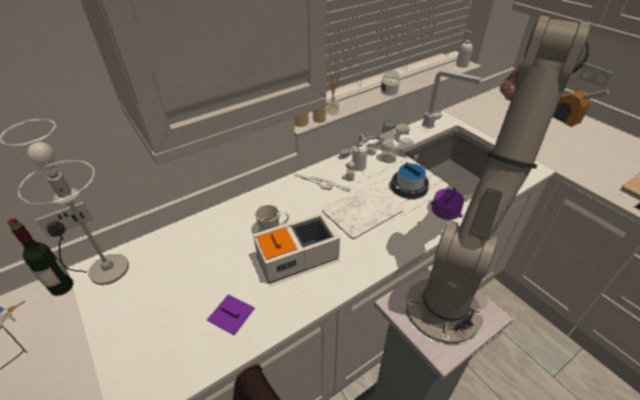

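View pics/top0.png

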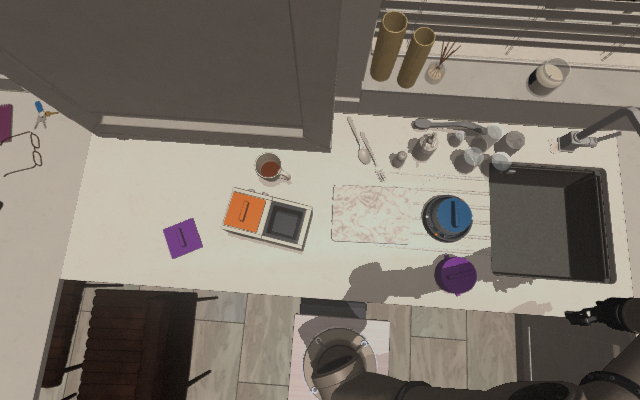

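Run:
```python
import cv2
a=cv2.imread('pics/top0.png')[180:300,380:520];cv2.imwrite('pics/top0c.png',cv2.resize(a,None,fx=5,fy=5,interpolation=2))
a=cv2.imread('pics/scene0.png')[140:230,360:480];cv2.imwrite('pics/scene0c.png',cv2.resize(a,None,fx=6,fy=6,interpolation=2))
```

```text
(no output)
```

View pics/top0c.png

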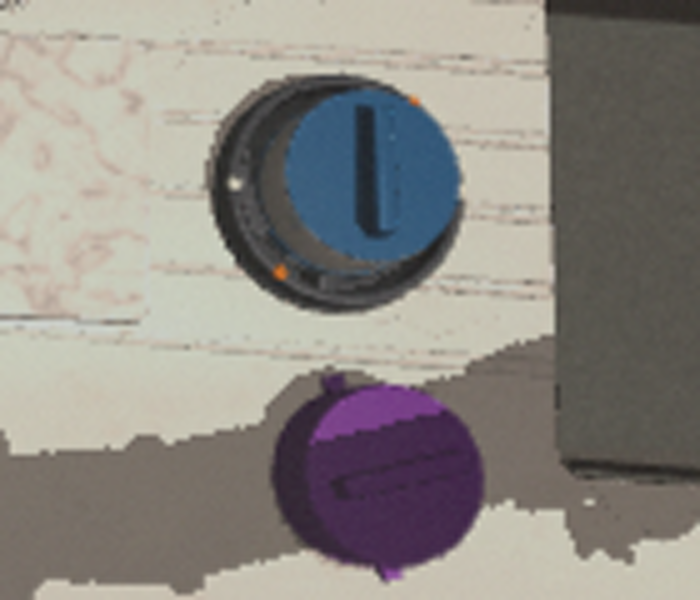

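View pics/scene0c.png

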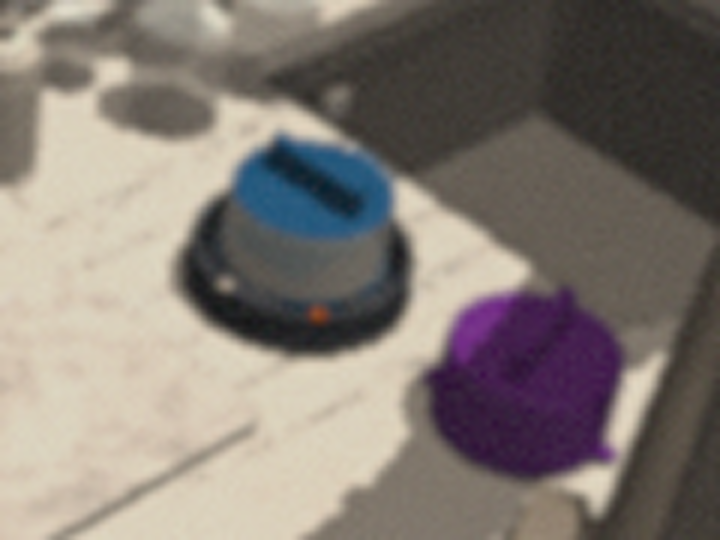

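The caddy with its blue-topped cap is at about (448,217) in the top view. Its bar is nearly vertical in the image, along world x. The purple decoys are at (457,276) and (183,238). The softener, with its orange hatch, is at (267,217), and the tray is at (371,214). Next I'll measure these precisely.

```bash
cat >> h.py <<'E'
def rect(p):
    (c,s,a)=cv2.minAreaRect((p[:,:2]*1000).astype(np.float32)); return np.round(c,1),np.round(s,1),round(a,1)
def pca(p):
    m=p[:,:2].mean(0);u,s,v=np.linalg.svd(p[:,:2]-m,full_matrices=False);return np.round(m,4),np.round(np.degrees(np.arctan2(v[0,1],v[0,0])),1)
def circ(p):
    A=np.c_[2*p[:,:2],np.ones(len(p))];x=np.linalg.lstsq(A,(p[:,:2]**2).sum(1),rcond=None)[0]
    return np.round(x[:2],4),np.sqrt(x[2]+x[0]**2+x[1]**2)
E
python3 - <<'E'
from h import *
from scipy.optimize import least_squares
for n in ['scene','top']:
    f=grab(n); w=cloud(f); im=f['frame'].astype(int); hsv=cv2.cvtColor(f['frame'],cv2.COLOR_BGR2HSV)
    z=w[...,2]
    near=lambda x,y,rad: np.hypot(w[...,0]-x,w[...,1]-y)<rad
    m=near(.5,-.335,.09)
    bar=w[m&(z>.1)&(z<.125)]; print(n,'bar',len(bar),pca(bar),rect(bar),np.median(bar[:,2]))
    captop=w[m&(z>.078)&(z<.095)&(hsv[...,1]>90)];print('captop',len(captop),rect(captop),np.median(captop[:,2]))
    # white/orange marks
    mo=m&(hsv[...,0]>5)&(hsv[...,0]<20)&(hsv[...,1]>150)&(z<.06); print('orange',[np.round(q,3).tolist() for q in w[mo]][:30])
    low=m&(z>.015)&(z<.06)
    d=w[low]; print('collar z',np.percentile(d[:,2],[5,50,95]).round(3))
    # hatch
    mh=near(.46,.335,.11)&(hsv[...,0]>5)&(hsv[...,0]<20)&(hsv[...,1]>120)
    b=w[mh&(z>.128)];print('hatchbar',len(b),pca(b),rect(b),np.median(b[:,2]))
    b=w[mh&(z>.105)&(z<.126)];print('plate',rect(b),np.median(b[:,2]))
    s=(w[...,0]>.3)&(w[...,0]<.57)&(w[...,1]>.05)&(w[...,1]<.45)&(z>.1)&(z<.13)
    b=w[s];print('soft',rect(b)); 
    b=w[(w[...,0]>.36)&(w[...,0]<.64)&(w[...,1]>-.25)&(w[...,1]<.09)&(z>.0075)&(z<.02)]; 
    mk=max(spotter.masks_of(n,'tray_top'),key=lambda q:q['confidence'])['mask']; b=w[mk&(z>.006)&(z<.018)]; print('tray',rect(b),np.median(b[:,2]))
E
```

```text
scene bar 77 (array([ 0.5026, -0.3399]), np.float64(-178.2)) (array([ 504.1, -341.8]), array([22.4, 83.4]), 89.6) 0.11006283803668693
captop 232 (array([ 502. , -343.6]), array([103.7, 108.6]), 22.2) 0.08865203267027644
orange [[0.442, -0.294, 0.04], [0.441, -0.298, 0.039], [0.443, -0.297, 0.033], [0.442, -0.302, 0.031]]
collar z [0.018 0.036 0.054]
hatchbar 79 (array([0.4552, 0.3412]), np.float64(170.4)) (array([459.6, 339.7]), array([13.5, 68.4]), 79.4) 0.14181930763280692
plate (array([460.3, 338.7]), array([107.9, 114.4]), 79.3) 0.11882267039052752
soft (array([447.1, 268.5]), array([267.6, 146.1]), 79.7)
tray (array([505.7, -81.5]), array([209.4, 280.1]), 2.0) 0.012947337714860008
top bar 138 (array([ 0.5035, -0.3418]), np.float64(-178.0)) (array([ 503.9, -342.6]), array([83. , 16.2]), 1.4) 0.11023394064823111
captop 731 (array([ 504.7, -342.6]), array([112.2, 111. ]), 24.4) 0.08743232696343073
orange [[0.567, -0.387, 0.041], [0.446, -0.296, 0.039], [0.446, -0.299, 0.041], [0.443, -0.297, 0.035], [0.443, -0.299, 0.041], [0.44, -0.297, 0.034], [0.44, -0.299, 0.038]]
collar z [0.019 0.035 0.049]
hatchbar 104 (array([0.4588, 0.3372]), np.float64(169.6)) (array([459.7, 338.1]), array([14.4, 63.3]), 78.9) 0.14114217671986262
plate (array([459.9, 338.6]), array([110.5, 110.3]), 79.4) 0.11797317910560257
soft (array([447.1, 267.4]), array([269.9, 140.5]), 79.7)
tray (array([ 494.1, -324.1]), array([163.8, 121.4]), 28.0) 0.010747298239173864
```

Emit:
drive_tool([
  {"tz":1,"grip":-1},
  {"tz":1,"tx":0.9,"ty":1},
  {"tz":1,"tx":0.9,"ty":1,"rz":-0.3},
  {"tx":0.9,"ty":1,"rz":-0.3},
  {"tx":0.9,"ty":1,"rz":-0.3},
  {"tx":0.9,"ty":1,"rz":-0.3},
  {"tx":0.9,"ty":1,"rz":-0.3},
  {"tx":0.9,"ty":1,"rz":-0.3},
  {"tx":0.9,"ty":1,"rz":-0.3},
  {"tx":0.9,"ty":1,"rz":-0.24},
])

```text
validation failed for argument at $.co...
```

Emit:
drive_tool([
  {"tx":0.9,"ty":1},
  {"tx":0.9,"ty":1},
  {"tx":0.9,"ty":1},
  {"tx":0.9,"ty":1},
  {"tx":0.9,"ty":1},
  {"tx":0.4,"ty":0.5},
  {},
  {},
])

```text
validation failed for argument at $.co...
```

```bash
cat >> h.py <<'E'
from scipy.spatial.transform import Rotation as R
def pose():
    o=status.get_obs();M=R.from_rotvec(o['orientation']).as_matrix()
    print('t',round(o['clock'],2),'tcp',np.round(o['tcp_pos'],4),'yang',np.round(np.degrees(np.arctan2(M[1,1],M[0,1])),2),'zdir',np.round(M[:,2],3),'F',np.round(o['contact_force'],1),'M',np.round(o['moment'],2),'w',round(o['grip_width'],4),'q',np.round(o['joints'],2))
E
python3 -c "
from h import *;pose()"
```

```text
t 1.2 tcp [ 0.237  -0.632   0.1929] yang -69.44 zdir [ 0. -0. -1.] F [-0.1  0.3  0.3] M [-0.04 -0.06 -0.05] w 0.0854 q [ 1.1   0.48  0.02  1.56 -0.01  1.11 -0.08]
```

Emit:
drive_tool([
  {"tx":0,"ty":0,"tz":1,"rx":0,"ry":0,"rz":0,"grip":-1},
  {"tx":0.9,"ty":1,"tz":1,"rx":0,"ry":0,"rz":0,"grip":-1},
  {"tx":0.9,"ty":1,"tz":1,"rx":0,"ry":0,"rz":-0.3,"grip":-1},
  {"tx":0.9,"ty":1,"tz":0,"rx":0,"ry":0,"rz":-0.3,"grip":-1},
  {"tx":0.9,"ty":1,"tz":0,"rx":0,"ry":0,"rz":-0.3,"grip":-1},
  {"tx":0.9,"ty":1,"tz":0,"rx":0,"ry":0,"rz":-0.3,"grip":-1},
  {"tx":0.9,"ty":1,"tz":0,"rx":0,"ry":0,"rz":-0.3,"grip":-1},
  {"tx":0.9,"ty":1,"tz":0,"rx":0,"ry":0,"rz":-0.3,"grip":-1},
  {"tx":0.9,"ty":1,"tz":0,"rx":0,"ry":0,"rz":-0.3,"grip":-1},
  {"tx":0.9,"ty":1,"tz":0,"rx":0,"ry":0,"rz":-0.24,"grip":-1},
])

```text
clock: 2.45
tcp_pos: [0.3996, -0.4514, 0.253]
orientation: [3.141, 0.048, 0.0]
contact_force: [0.1, 0.2, -1.2]
grip_width: 0.0855
```

Emit:
drive_tool([
  {"tx":0.9,"ty":1,"tz":0,"rx":0,"ry":0,"rz":0,"grip":-1},
  {"tx":0.9,"ty":1,"tz":0,"rx":0,"ry":0,"rz":0,"grip":-1},
  {"tx":0.9,"ty":1,"tz":0,"rx":0,"ry":0,"rz":0,"grip":-1},
  {"tx":0.9,"ty":1,"tz":0,"rx":0,"ry":0,"rz":0,"grip":-1},
  {"tx":0.9,"ty":1,"tz":-1,"rx":0,"ry":0,"rz":0,"grip":-1},
  {"tx":0.72,"ty":0.45,"tz":-1,"rx":0,"ry":0,"rz":0,"grip":-1},
  {"tx":0,"ty":0,"tz":-1,"rx":0,"ry":0,"rz":0,"grip":-0.4},
  {"tx":0,"ty":0,"tz":0,"rx":0,"ry":0,"rz":0,"grip":-0.4},
  {"tx":0,"ty":0,"tz":0,"rx":0,"ry":0,"rz":0,"grip":-0.4},
])

```text
clock: 3.58
tcp_pos: [0.5034, -0.3439, 0.1933]
orientation: [3.141, 0.049, 0.0]
contact_force: [-0.2, -0.0, 0.2]
grip_width: 0.0597
```

```bash
python3 -c "
from h import *;pose()
f=grab('top');cv2.imwrite('pics/t1.png',cv2.resize(f['frame'][120:340,360:640],None,fx=2.8,fy=2.7))"
```

```text
t 3.58 tcp [ 0.5034 -0.3439  0.1933] yang -88.22 zdir [ 0.    -0.001 -1.   ] F [-0.2 -0.   0.2] M [-0.02 -0.   -0.02] w 0.0597 q [ 0.55  0.37 -0.07  1.71  0.03  1.06 -1.07]
```

View pics/t1.png

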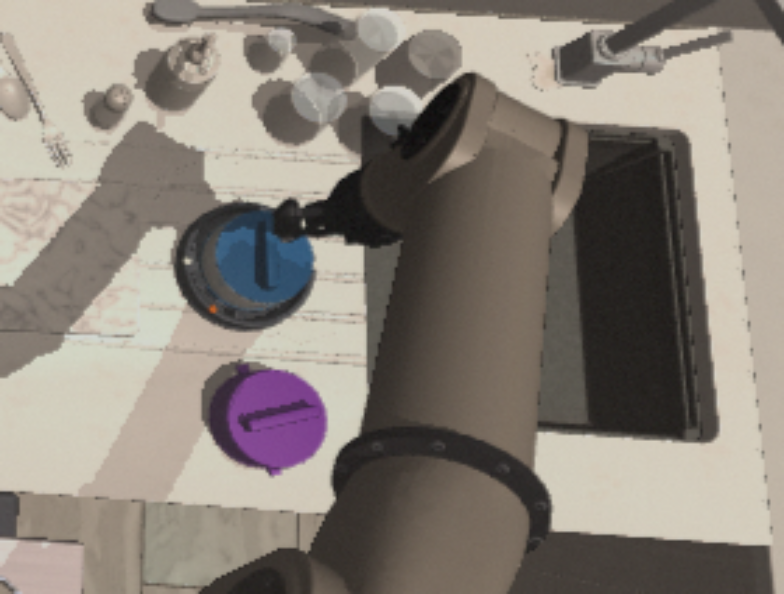

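Emit:
drive_tool([
  {"tx":0,"ty":0.07,"tz":-1,"rx":0,"ry":0,"rz":0,"grip":-0.4},
  {"tx":0,"ty":0,"tz":-1,"rx":0,"ry":0,"rz":0,"grip":-0.4},
  {"tx":0,"ty":0,"tz":-1,"rx":0,"ry":0,"rz":0,"grip":-0.2},
  {"tx":0,"ty":0,"tz":-1,"rx":0,"ry":0,"rz":0,"grip":-0.2},
  {"tx":0,"ty":0,"tz":-1,"rx":0,"ry":0,"rz":0,"grip":-0.2},
  {"tx":0,"ty":0,"tz":0,"rx":0,"ry":0,"rz":0,"grip":1},
  {"tx":0,"ty":0,"tz":0,"rx":0,"ry":0,"rz":0,"grip":1},
  {"tx":0,"ty":0,"tz":0,"rx":0,"ry":0,"rz":0,"grip":1},
  {"tx":0,"ty":0,"tz":0,"rx":0,"ry":0,"rz":0,"grip":1},
], grip_force=80)

```text
clock: 4.75
tcp_pos: [0.5039, -0.3419, 0.0937]
orientation: [3.141, 0.05, 0.002]
contact_force: [0.3, 0.6, 0.9]
grip_width: -0.0003
```

```bash
python3 -c "
from h import *;pose()"
```

```text
t 4.75 tcp [ 0.5039 -0.3419  0.0937] yang -88.17 zdir [ 0.001 -0.001 -1.   ] F [0.3 0.6 0.9] M [0.03 0.   0.03] w -0.0003 q [ 0.55  0.48 -0.08  1.8   0.05  0.86 -1.08]
```

```bash
python3 -c "
from h import *
f=grab('top');cv2.imwrite('pics/t2.png',cv2.resize(f['frame'][120:340,360:640],None,fx=2.8,fy=2.7))
f=grab('scene');cv2.imwrite('pics/s2.png',cv2.resize(f['frame'][120:270,340:540],None,fx=4,fy=4))"
```

```text
(no output)
```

View pics/t2.png

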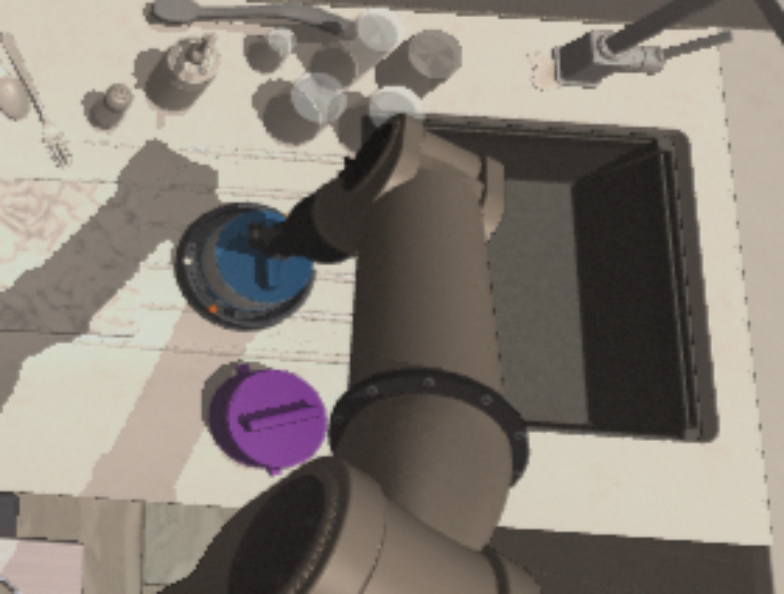

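View pics/s2.png

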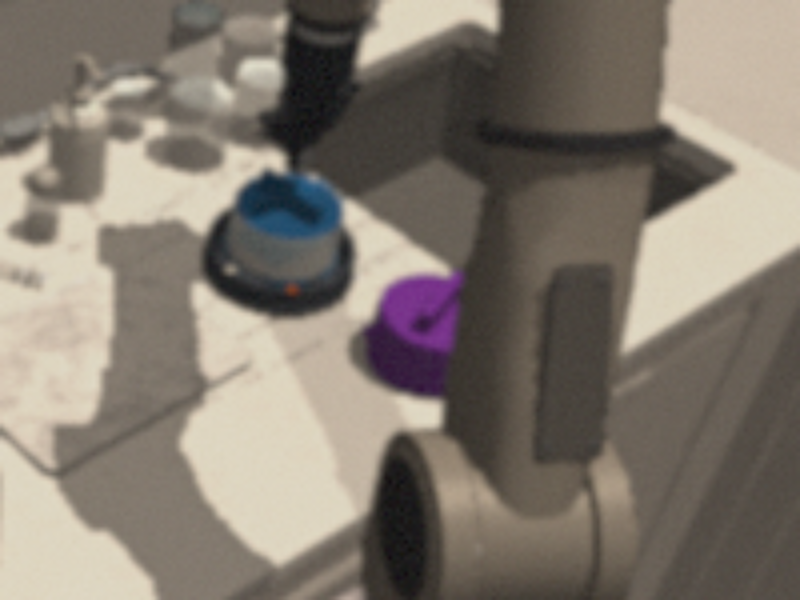

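```bash
cat >> h.py <<'E'
def proj(f,p):
    q=np.linalg.inv(f['T'])@np.r_[p,1]; return q[0]/q[2]*f['fx']+f['cx'],q[1]/q[2]*f['fy']+f['cy']
E
python3 -c "
from h import *
pose()
o=status.get_obs()
for n in ['top','scene']:
    f=grab(n);u,v=proj(f,o['tcp_pos']);print(n,u,v)
    w=cloud(f);z=w[...,2]
    m=(abs(w[...,0]-.504)<.12)&(abs(w[...,1]+.342)<.12)&(z>.09)&(z<.3)
    hsv=cv2.cvtColor(f['frame'],cv2.COLOR_BGR2HSV)
    dark=m&((hsv[...,1]<90))
    q=w[dark]
    for a in np.arange(.09,.28,.01):
        s=q[(q[:,2]>=a)&(q[:,2]<a+.01)]
        if len(s): print(round(a,2),len(s),np.round(s.min(0),3),np.round(s.max(0),3))
    im=f['frame'].copy();im[int(round(v)),int(round(u))]=(0,0,255)
    c=im[int(v)-35:int(v)+35,int(u)-40:int(u)+40]
    cv2.imwrite('pics/z_'+n+'.png',cv2.resize(c,None,fx=8,fy=8,interpolation=0))
"
```

```text
t 4.85 tcp [ 0.5036 -0.3418  0.0934] yang -88.17 zdir [ 0.001 -0.    -1.   ] F [0.2 0.5 1. ] M [ 0.01  0.01 -0.02] w 0.0 q [ 0.55  0.48 -0.08  1.81  0.05  0.86 -1.08]
top 454.1523144263315 214.41981920721116
0.09 17 [ 0.449 -0.397  0.09 ] [ 0.518 -0.319  0.098]
0.1 7 [ 0.473 -0.339  0.101] [ 0.543 -0.335  0.108]
0.11 2 [ 0.495 -0.347  0.111] [ 0.502 -0.338  0.115]
0.13 2 [ 0.491 -0.348  0.132] [ 0.495 -0.337  0.137]
0.14 6 [ 0.492 -0.343  0.146] [ 0.495 -0.329  0.15 ]
0.15 4 [ 0.491 -0.348  0.154] [ 0.494 -0.336  0.157]
0.16 2 [ 0.491 -0.334  0.165] [ 0.495 -0.331  0.168]
0.17 3 [ 0.49  -0.351  0.175] [ 0.495 -0.327  0.179]
0.18 16 [ 0.489 -0.329  0.18 ] [ 0.502 -0.308  0.189]
0.19 10 [ 0.489 -0.327  0.191] [ 0.498 -0.301  0.2  ]
0.2 10 [ 0.484 -0.338  0.201] [ 0.491 -0.295  0.207]
0.21 19 [ 0.485 -0.324  0.212] [ 0.513 -0.283  0.219]
0.22 45 [ 0.483 -0.324  0.22 ] [ 0.511 -0.281  0.23 ]
0.23 24 [ 0.482 -0.325  0.23 ] [ 0.506 -0.282  0.24 ]
0.24 17 [ 0.49  -0.311  0.241] [ 0.508 -0.298  0.248]
0.25 14 [ 0.488 -0.309  0.251] [ 0.511 -0.302  0.259]
0.26 29 [ 0.465 -0.352  0.261] [ 0.53
[... 487 characters left out ...]

0.16 14 [ 0.489 -0.354  0.16 ] [ 0.511 -0.329  0.169]
0.17 7 [ 0.487 -0.367  0.171] [ 0.507 -0.318  0.179]
0.18 28 [ 0.488 -0.38   0.18 ] [ 0.512 -0.308  0.19 ]
0.19 29 [ 0.487 -0.384  0.19 ] [ 0.51  -0.295  0.2  ]
0.2 35 [ 0.485 -0.391  0.2  ] [ 0.514 -0.29   0.21 ]
0.21 39 [ 0.483 -0.397  0.21 ] [ 0.514 -0.282  0.219]
0.22 47 [ 0.483 -0.403  0.22 ] [ 0.509 -0.277  0.229]
0.23 42 [ 0.48  -0.378  0.23 ] [ 0.51  -0.282  0.24 ]
0.24 23 [ 0.479 -0.356  0.24 ] [ 0.512 -0.3    0.25 ]
0.25 12 [ 0.488 -0.315  0.251] [ 0.508 -0.303  0.258]
0.26 32 [ 0.465 -0.36   0.26 ] [ 0.53  -0.302  0.27 ]
0.27 42 [ 0.463 -0.353  0.27 ] [ 0.526 -0.301  0.28 ]
0.28 45 [ 0.463 -0.36   0.28 ] [ 0.527 -0.299  0.29 ]
```

View pics/z_top.png

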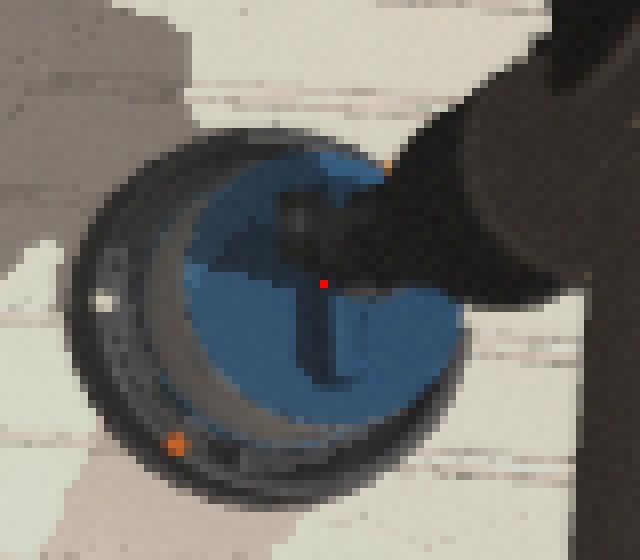

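View pics/z_scene.png

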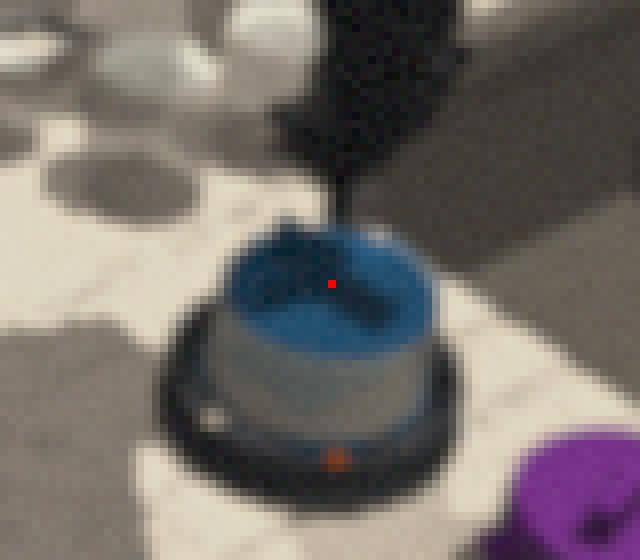

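Emit:
drive_tool([
  {"tx":0,"ty":0,"tz":0,"rx":0,"ry":0,"rz":0,"grip":-0.2},
  {"tx":0,"ty":0,"tz":0,"rx":0,"ry":0,"rz":0,"grip":-0.2},
  {"tx":0,"ty":0,"tz":0,"rx":0,"ry":0,"rz":0,"grip":-0.2},
  {"tx":0,"ty":0,"tz":0,"rx":0,"ry":0,"rz":0,"grip":-0.2},
  {"tx":0,"ty":0,"tz":0,"rx":0,"ry":0,"rz":0,"grip":-0.2},
])

```text
clock: 5.58
tcp_pos: [0.5034, -0.3416, 0.0929]
orientation: [-3.141, -0.05, 0.0]
contact_force: [0.7, -0.0, -0.5]
grip_width: 0.0516
```

```bash
python3 -c "
from h import *
print(r,getattr(r,'grip_depth',None),[a for a in dir(r) if a[0]!='_'])
pose()
o=status.get_obs()
for n in ['top','scene']:
    f=grab(n);u,v=proj(f,o['tcp_pos']);
    im=f['frame'].copy();im[int(round(v)),int(round(u))]=(0,0,255)
    c=im[int(v)-50:int(v)+25,int(u)-40:int(u)+40]
    cv2.imwrite('pics/z_'+n+'.png',cv2.resize(c,None,fx=8,fy=8,interpolation=0))
"
```

```text
<Robot object at 0x7f0fecac4050> 0.0187 ['Unreachable', 'grip_depth']
t 5.58 tcp [ 0.5034 -0.3416  0.0929] yang -88.17 zdir [-0.  0. -1.] F [ 0.7 -0.  -0.5] M [0.02 0.02 0.01] w 0.0516 q [ 0.55  0.48 -0.08  1.81  0.05  0.86 -1.08]
```

View pics/z_top.png

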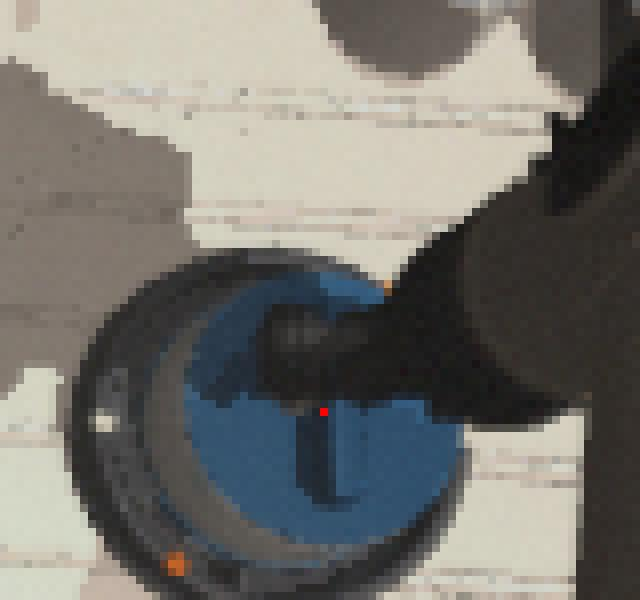

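View pics/z_scene.png

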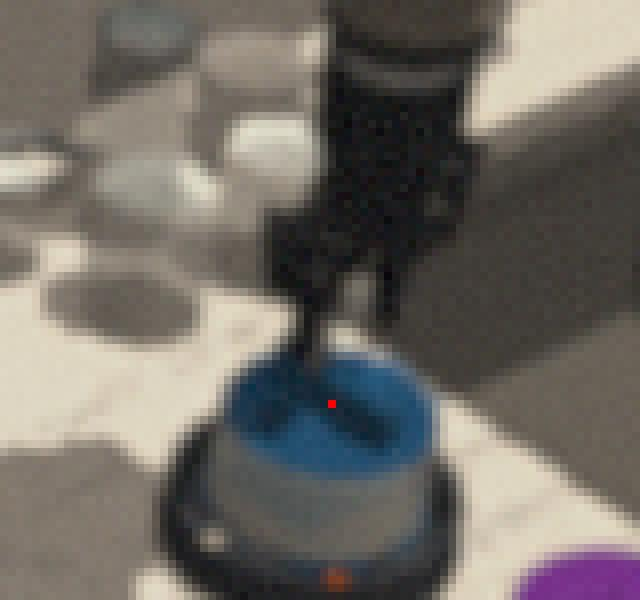

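Emit:
drive_tool([
  {"tx":0,"ty":-0.05,"tz":-0.25,"rx":0,"ry":0,"rz":0,"grip":-0.2},
  {"tx":0,"ty":0,"tz":-0.25,"rx":0,"ry":0,"rz":0,"grip":-0.2},
  {"tx":0,"ty":0,"tz":-0.25,"rx":0,"ry":0,"rz":0,"grip":-0.2},
  {"tx":0,"ty":0,"tz":0,"rx":0,"ry":0,"rz":0,"grip":-0.2},
])

```text
clock: 6.18
tcp_pos: [0.503, -0.3424, 0.0772]
orientation: [-3.141, -0.05, 0.002]
contact_force: [0.6, -0.2, -0.2]
grip_width: 0.0511
```

Emit:
drive_tool([
  {"tx":0,"ty":0,"tz":-0.25,"rx":0,"ry":0,"rz":0,"grip":-0.2},
  {"tx":0,"ty":0,"tz":-0.25,"rx":0,"ry":0,"rz":0,"grip":-0.2},
  {"tx":0,"ty":0,"tz":0,"rx":0,"ry":0,"rz":0,"grip":-0.2},
])

```text
clock: 6.55
tcp_pos: [0.5031, -0.3424, 0.0673]
orientation: [-3.141, -0.05, 0.001]
contact_force: [-0.7, -0.5, 0.1]
grip_width: 0.0512
```

Emit:
drive_tool([
  {"tx":0,"ty":0,"tz":0,"rx":0,"ry":0,"rz":0,"grip":1},
  {"tx":0,"ty":0,"tz":0,"rx":0,"ry":0,"rz":0,"grip":1},
  {"tx":0,"ty":0,"tz":0,"rx":0,"ry":0,"rz":0,"grip":1},
  {"tx":0,"ty":0,"tz":0,"rx":0,"ry":0,"rz":0,"grip":1},
])

```text
clock: 7.05
tcp_pos: [0.5036, -0.3429, 0.0684]
orientation: [3.141, 0.05, 0.001]
contact_force: [-1.6, 0.5, 2.3]
grip_width: 0.0105
```

```bash
python3 -c "
from h import *
pose()
o=status.get_obs()
for n in ['top','scene']:
    f=grab(n);u,v=proj(f,o['tcp_pos']);
    w=cloud(f)
    im=f['frame'].copy();im[int(round(v)),int(round(u))]=(0,0,255)
    c=im[int(v)-50:int(v)+25,int(u)-40:int(u)+40]
    cv2.imwrite('pics/z_'+n+'.png',cv2.resize(c,None,fx=8,fy=8,interpolation=0))
"
```

```text
t 7.05 tcp [ 0.5036 -0.3429  0.0684] yang -88.17 zdir [ 0.001 -0.001 -1.   ] F [-1.6  0.5  2.3] M [-0.05  0.19 -0.04] w 0.0105 q [ 0.55  0.51 -0.07  1.82  0.05  0.81 -1.09]
```

View pics/z_scene.png

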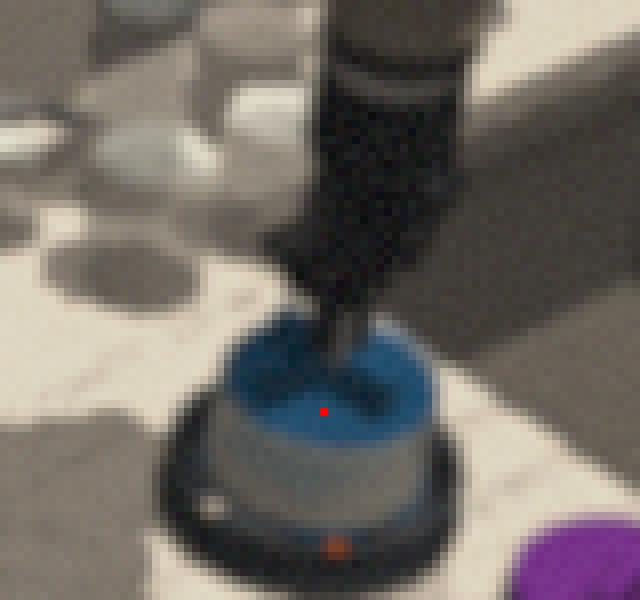

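Emit:
drive_tool([
  {"tx":0,"ty":0,"tz":0,"rx":0,"ry":0,"rz":0,"grip":-0.2},
  {"tx":0,"ty":0,"tz":0,"rx":0,"ry":0,"rz":0,"grip":-0.2},
  {"tx":0,"ty":0,"tz":-0.2,"rx":0,"ry":0,"rz":0,"grip":-0.2},
  {"tx":0,"ty":0,"tz":-0.2,"rx":0,"ry":0,"rz":0,"grip":-0.2},
  {"tx":0,"ty":0,"tz":-0.2,"rx":0,"ry":0,"rz":0,"grip":-0.2},
  {"tx":0,"ty":0,"tz":0,"rx":0,"ry":0,"rz":0,"grip":-0.2},
])

```text
clock: 7.9
tcp_pos: [0.5031, -0.3424, 0.0554]
orientation: [-3.141, -0.05, 0.001]
contact_force: [-0.3, -0.1, -0.1]
grip_width: 0.0509
```

Emit:
drive_tool([
  {"tx":0,"ty":0,"tz":0,"rx":0,"ry":0,"rz":0,"grip":1},
  {"tx":0,"ty":0,"tz":0,"rx":0,"ry":0,"rz":0,"grip":1},
  {"tx":0,"ty":0,"tz":0,"rx":0,"ry":0,"rz":0,"grip":1},
  {"tx":0,"ty":0,"tz":0,"rx":0,"ry":0,"rz":0,"grip":1},
])

```text
clock: 8.4
tcp_pos: [0.5036, -0.3429, 0.0563]
orientation: [3.141, 0.05, 0.001]
contact_force: [-0.2, -0.2, 2.6]
grip_width: 0.0117
```

```bash
python3 -c "
from h import *
pose()
o=status.get_obs()
for n in ['top','scene']:
    f=grab(n);u,v=proj(f,o['tcp_pos']);
    w=cloud(f)
    im=f['frame'].copy();im[int(round(v)),int(round(u))]=(0,0,255)
    c=im[int(v)-50:int(v)+25,int(u)-40:int(u)+40]
    cv2.imwrite('pics/z_'+n+'.png',cv2.resize(c,None,fx=8,fy=8,interpolation=0))
"
```

```text
t 8.4 tcp [ 0.5036 -0.3429  0.0563] yang -88.17 zdir [ 0.001 -0.    -1.   ] F [-0.2 -0.2  2.6] M [-0.03  0.17  0.09] w 0.0117 q [ 0.55  0.53 -0.07  1.83  0.05  0.79 -1.09]
```

View pics/z_scene.png

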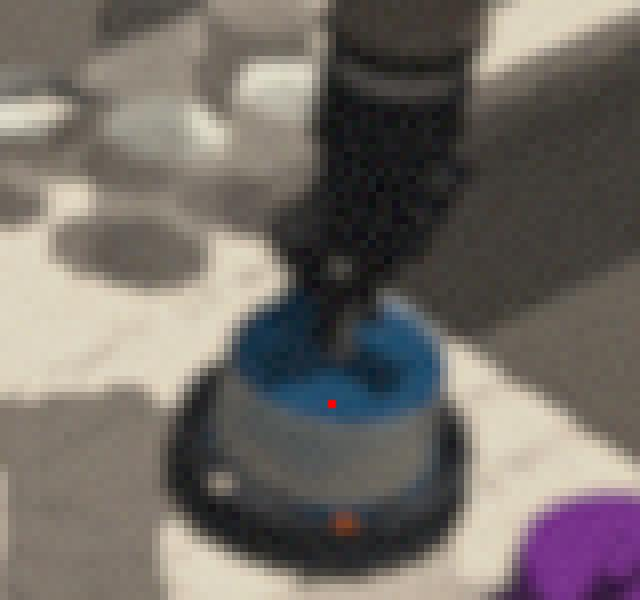

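Emit:
drive_tool([
  {"tx":0,"ty":0,"tz":-0.15,"rx":0,"ry":0,"rz":0,"grip":1},
  {"tx":0,"ty":0,"tz":-0.15,"rx":0,"ry":0,"rz":0,"grip":1},
  {"tx":0,"ty":0,"tz":-0.15,"rx":0,"ry":0,"rz":0,"grip":1},
  {"tx":0,"ty":0,"tz":0,"rx":0,"ry":0,"rz":0,"grip":1},
  {"tx":0,"ty":0,"tz":0,"rx":0,"ry":0,"rz":0,"grip":1},
], grip_force=100)

```text
clock: 9.12
tcp_pos: [0.5036, -0.343, 0.0473]
orientation: [3.141, 0.05, 0.001]
contact_force: [-1.7, 0.7, 6.7]
grip_width: 0.0116
```

```bash
python3 -c "
from h import *
pose()
o=status.get_obs()
f=grab('scene');w=cloud(f);z=w[...,2];hsv=cv2.cvtColor(f['frame'],cv2.COLOR_BGR2HSV)
m=(np.hypot(w[...,0]-.504,w[...,1]+.3425)<.065)&(z>.065)&(z<.098)&(hsv[...,1]>90)
print(m.sum(),np.percentile(z[m],[10,50,90]))
"
```

```text
t 9.12 tcp [ 0.5036 -0.343   0.0473] yang -88.18 zdir [ 0.    -0.001 -1.   ] F [-1.7  0.7  6.7] M [0.09 0.31 0.06] w 0.0116 q [ 0.55  0.54 -0.07  1.83  0.05  0.77 -1.09]
225 [0.07660672 0.07941667 0.08630634]
```

Emit:
drive_tool([
  {"tx":0,"ty":0,"tz":-0.05,"rx":0,"ry":0,"rz":0.3,"grip":1},
  {"tx":0,"ty":0,"tz":0,"rx":0,"ry":0,"rz":0.6,"grip":1},
  {"tx":0,"ty":0,"tz":0,"rx":0,"ry":0,"rz":0.6,"grip":1},
  {"tx":0,"ty":0,"tz":0,"rx":0,"ry":0,"rz":0,"grip":1},
])

```text
clock: 9.68
tcp_pos: [0.5041, -0.3437, 0.0468]
orientation: [3.117, 0.378, 0.002]
contact_force: [-1.0, -0.7, 8.9]
grip_width: 0.0112
```

```bash
python3 -c "
from h import *
pose()
"
```

```text
t 9.68 tcp [ 0.5041 -0.3437  0.0468] yang -76.18 zdir [ 0.002 -0.001 -1.   ] F [-1.  -0.7  8.9] M [-0.11  0.39 -0.01] w 0.0112 q [ 0.59  0.54 -0.13  1.83  0.09  0.77 -0.91]
```

Emit:
drive_tool([
  {"tx":0,"ty":0,"tz":0,"rx":0,"ry":0,"rz":0.6,"grip":1},
  {"tx":0,"ty":0,"tz":0,"rx":0,"ry":0,"rz":0.6,"grip":1},
  {"tx":0,"ty":0,"tz":0,"rx":0,"ry":0,"rz":0.6,"grip":1},
  {"tx":0,"ty":0,"tz":0,"rx":0,"ry":0,"rz":0.6,"grip":1},
  {"tx":0,"ty":0,"tz":0,"rx":0,"ry":0,"rz":0.6,"grip":1},
  {"tx":0,"ty":0,"tz":0,"rx":0,"ry":0,"rz":0.6,"grip":1},
  {"tx":0,"ty":0,"tz":0,"rx":0,"ry":0,"rz":0.6,"grip":1},
  {"tx":0,"ty":0,"tz":0,"rx":0,"ry":0,"rz":0.6,"grip":1},
  {"tx":0,"ty":0,"tz":0,"rx":0,"ry":0,"rz":0.4,"grip":1},
  {"tx":0,"ty":0,"tz":0,"rx":0,"ry":0,"rz":0,"grip":1},
])

```text
clock: 10.92
tcp_pos: [0.5049, -0.345, 0.0473]
orientation: [2.779, 1.457, 0.003]
contact_force: [0.7, -4.6, 8.6]
grip_width: 0.011
```

```bash
python3 -c "
from h import *
pose()
for n in ['top','scene']:
    f=grab(n);u,v=proj(f,np.array([.504,-.3425,.08]));u=int(u);v=int(v)
    cv2.imwrite('pics/z_'+n+'.png',cv2.resize(f['frame'][v-35:v+35,u-40:u+40],None,fx=8,fy=8,interpolation=0))
"
```

```text
t 10.93 tcp [ 0.5049 -0.345   0.0473] yang -34.66 zdir [ 0.004 -0.003 -1.   ] F [ 0.7 -4.6  8.6] M [-0.65  0.11 -0.29] w 0.011 q [ 0.72  0.56 -0.3   1.82  0.22  0.8  -0.3 ]
```

View pics/z_top.png

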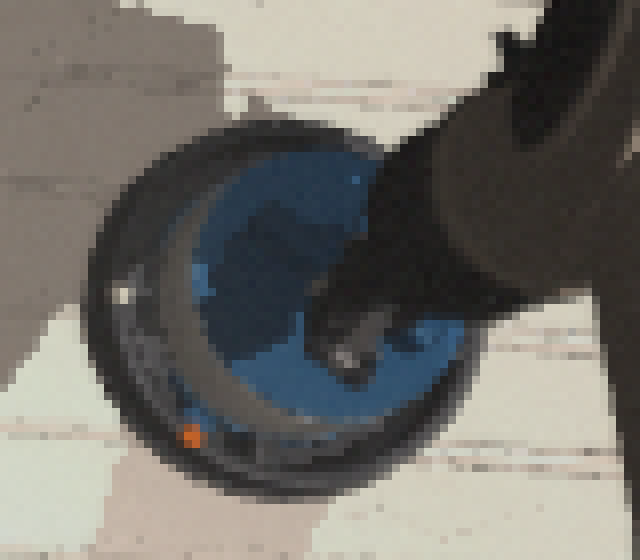

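View pics/z_scene.png

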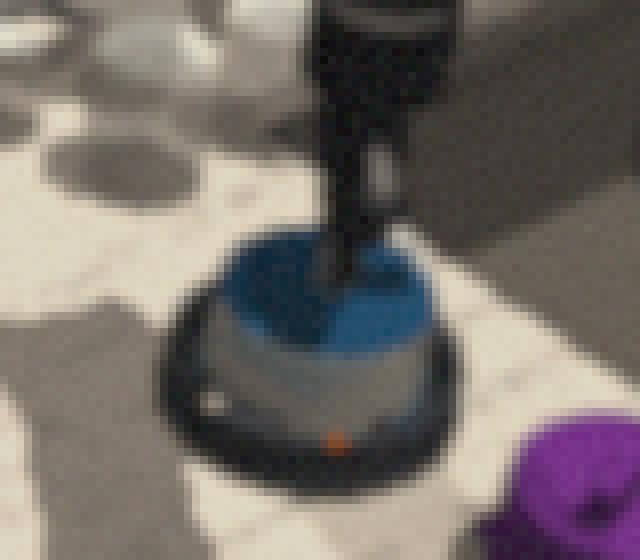

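Emit:
drive_tool([
  {"tx":-0.02,"ty":0.06,"tz":0.15,"rx":0,"ry":0,"rz":0,"grip":1},
  {"tx":-0.02,"ty":0.04,"tz":0.25,"rx":0,"ry":0,"rz":0,"grip":1},
  {"tx":0,"ty":0,"tz":0.25,"rx":0,"ry":0,"rz":0,"grip":1},
  {"tx":0,"ty":0,"tz":0.25,"rx":0,"ry":0,"rz":0,"grip":1},
  {"tx":0,"ty":0,"tz":0.25,"rx":0,"ry":0,"rz":0,"grip":1},
  {"tx":0,"ty":0,"tz":0,"rx":0,"ry":0,"rz":0,"grip":1},
])

```text
clock: 11.78
tcp_pos: [0.5035, -0.343, 0.0692]
orientation: [2.779, 1.458, 0.002]
contact_force: [2.8, -4.4, -0.4]
grip_width: 0.0115
```

```bash
python3 -c "
from h import *
pose()
"
```

```text
t 11.78 tcp [ 0.5035 -0.343   0.0692] yang -34.63 zdir [ 0.003 -0.003 -1.   ] F [ 2.8 -4.4 -0.4] M [-1.57 -0.58 -0.05] w 0.0115 q [ 0.73  0.53 -0.31  1.81  0.21  0.83 -0.29]
```

Emit:
drive_tool([
  {"tx":0.02,"ty":-0.03,"tz":0.4,"rx":0,"ry":0,"rz":0,"grip":1},
  {"tx":0,"ty":0,"tz":0.4,"rx":0,"ry":0,"rz":0,"grip":1},
  {"tx":0,"ty":0,"tz":0.4,"rx":0,"ry":0,"rz":0,"grip":1},
  {"tx":0,"ty":0,"tz":0.4,"rx":0,"ry":0,"rz":0,"grip":1},
  {"tx":0,"ty":0,"tz":0,"rx":0,"ry":0,"rz":0,"grip":1},
])

```text
clock: 12.4
tcp_pos: [0.5036, -0.3413, 0.1018]
orientation: [2.78, 1.461, 0.001]
contact_force: [-0.2, -0.1, -2.0]
grip_width: 0.0116
```

```bash
python3 -c "
from h import *
pose()
for n in ['scene']:
    f=grab(n);u,v=proj(f,np.array([.504,-.3425,.08]));u=int(u);v=int(v)
    cv2.imwrite('pics/z_'+n+'.png',cv2.resize(f['frame'][v-55:v+35,u-50:u+50],None,fx=6,fy=6,interpolation=0))
"
```

```text
t 12.4 tcp [ 0.5036 -0.3413  0.1018] yang -34.55 zdir [ 0.001 -0.001 -1.   ] F [-0.2 -0.1 -2. ] M [-0.01 -0.03 -0.  ] w 0.0116 q [ 0.74  0.49 -0.32  1.79  0.19  0.9  -0.27]
```

View pics/z_scene.png

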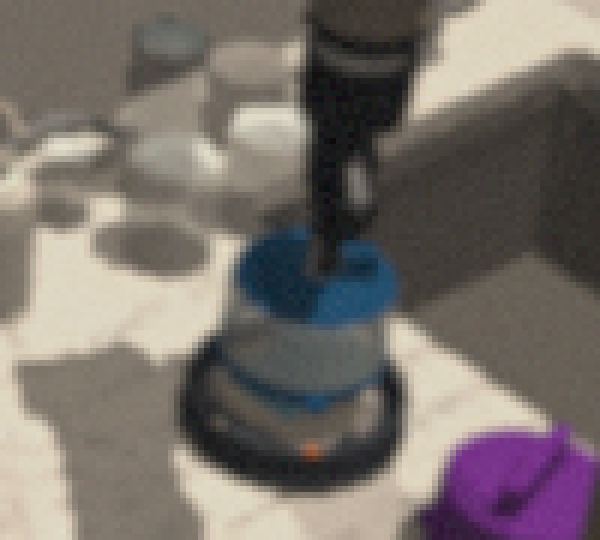

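Emit:
drive_tool([
  {"tx":0,"ty":0,"tz":0.6,"rx":0,"ry":0,"rz":0,"grip":1},
  {"tx":0,"ty":0,"tz":0.9,"rx":0,"ry":0,"rz":0,"grip":1},
  {"tx":0,"ty":0,"tz":0.9,"rx":0,"ry":0,"rz":0,"grip":1},
  {"tx":0,"ty":0.5,"tz":0.6,"rx":0,"ry":0,"rz":0,"grip":1},
  {"tx":0,"ty":0.8,"tz":0,"rx":0,"ry":0,"rz":0,"grip":1},
  {"tx":0,"ty":0.8,"tz":0,"rx":0,"ry":0,"rz":0,"grip":1},
  {"tx":0,"ty":0.8,"tz":0,"rx":0,"ry":0,"rz":0,"grip":1},
  {"tx":0,"ty":0.8,"tz":0,"rx":0,"ry":0,"rz":0,"grip":1},
  {"tx":0,"ty":0.8,"tz":0,"rx":0,"ry":0,"rz":0,"grip":1},
  {"tx":0,"ty":0.8,"tz":0,"rx":0,"ry":0,"rz":0,"grip":1},
])

```text
clock: 13.7
tcp_pos: [0.503, -0.2341, 0.1608]
orientation: [-2.781, -1.461, 0.0]
contact_force: [0.4, -0.4, -2.4]
grip_width: 0.0111
```

Emit:
drive_tool([
  {"tx":0,"ty":0.8,"tz":0,"rx":0,"ry":0,"rz":0,"grip":1},
  {"tx":0,"ty":0.8,"tz":0,"rx":0,"ry":0,"rz":0,"grip":1},
  {"tx":0,"ty":0.8,"tz":0,"rx":0,"ry":0,"rz":0,"grip":1},
  {"tx":0,"ty":0.8,"tz":0,"rx":0,"ry":0,"rz":0,"grip":1},
  {"tx":0,"ty":0.8,"tz":0,"rx":0,"ry":0,"rz":0,"grip":1},
  {"tx":0,"ty":0.8,"tz":0,"rx":0,"ry":0,"rz":0,"grip":1},
  {"tx":0,"ty":0.8,"tz":0,"rx":0,"ry":0,"rz":0,"grip":1},
  {"tx":0,"ty":0.8,"tz":0,"rx":0,"ry":0,"rz":0,"grip":1},
  {"tx":0,"ty":0.4,"tz":0,"rx":0,"ry":0,"rz":0,"grip":1},
  {"tx":0,"ty":0,"tz":0,"rx":0,"ry":0,"rz":0,"grip":1},
])

```text
clock: 14.95
tcp_pos: [0.5031, -0.0986, 0.161]
orientation: [2.78, 1.463, 0.0]
contact_force: [-0.6, -1.0, -2.8]
grip_width: 0.0114
```

```bash
python3 -c "
from h import *
pose()
f=grab('top','t5.png');f=grab('scene','s5.png')
cv2.imwrite('pics/s5c.png',cv2.resize(f['frame'][120:270,290:490],None,fx=4,fy=4))
"
```

```text
t 14.95 tcp [ 0.5031 -0.0986  0.161 ] yang -34.5 zdir [ 0. -0. -1.] F [-0.6 -1.  -2.8] M [-0.02  0.04 -0.01] w 0.0114 q [ 0.46  0.28 -0.45  1.95  0.15  0.94 -0.67]
```

View pics/t5.png

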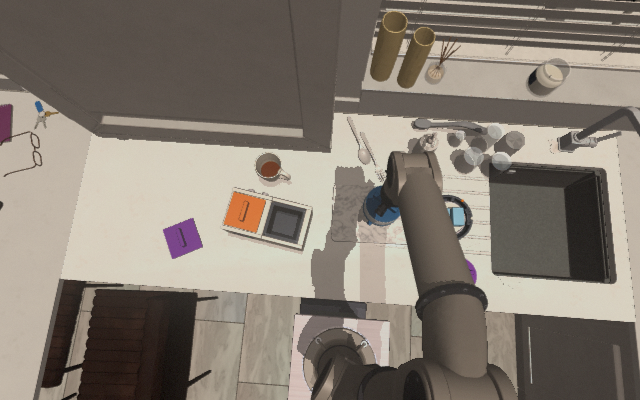

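View pics/s5c.png

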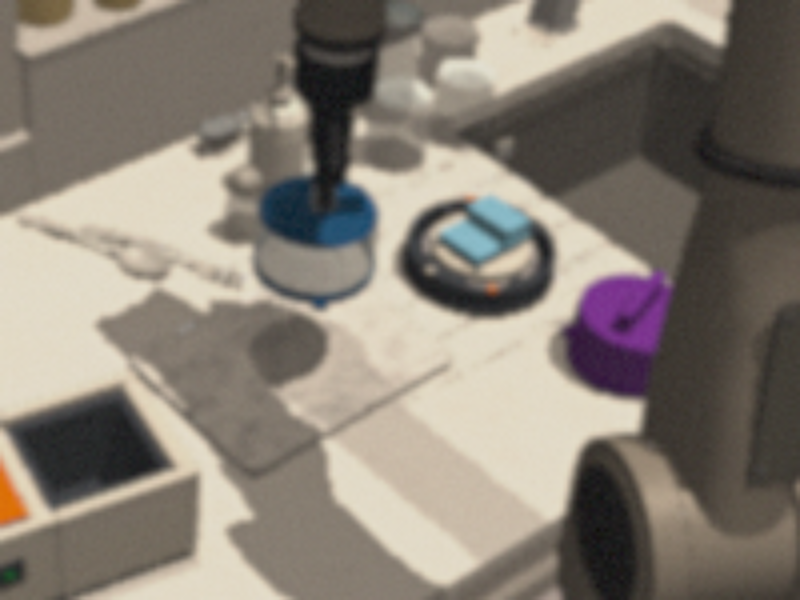

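Emit:
drive_tool([
  {"tx":0,"ty":0.7,"tz":-0.5,"rx":0,"ry":0,"rz":0,"grip":1},
  {"tx":0,"ty":0,"tz":-1,"rx":0,"ry":0,"rz":0,"grip":1},
  {"tx":0,"ty":0,"tz":-1,"rx":0,"ry":0,"rz":0,"grip":1},
  {"tx":0,"ty":0,"tz":-1,"rx":0,"ry":0,"rz":0,"grip":1},
  {"tx":0,"ty":0,"tz":-1,"rx":0,"ry":0,"rz":0,"grip":1},
  {"tx":0,"ty":0,"tz":-0.5,"rx":0,"ry":0,"rz":0,"grip":1},
  {"tx":0,"ty":0,"tz":-0.2,"rx":0,"ry":0,"rz":0,"grip":1},
  {"tx":0,"ty":0,"tz":0,"rx":0,"ry":0,"rz":0,"grip":1},
])

```text
clock: 16.05
tcp_pos: [0.5033, -0.0851, 0.057]
orientation: [2.781, 1.461, 0.0]
contact_force: [-0.2, 0.5, -2.0]
grip_width: 0.0115
```

Emit:
drive_tool([
  {"tx":0,"ty":0,"tz":-0.1,"rx":0,"ry":0,"rz":0,"grip":1},
  {"tx":0,"ty":0,"tz":-0.1,"rx":0,"ry":0,"rz":0,"grip":1},
  {"tx":0,"ty":0,"tz":0,"rx":0,"ry":0,"rz":0,"grip":1},
])

```text
clock: 16.42
tcp_pos: [0.503, -0.0853, 0.053]
orientation: [2.781, 1.461, 0.0]
contact_force: [-1.3, 0.3, -3.0]
grip_width: 0.0118
```

Emit:
drive_tool([
  {"tx":0,"ty":0,"tz":-0.1,"rx":0,"ry":0,"rz":0,"grip":1},
  {"tx":0,"ty":0,"tz":-0.1,"rx":0,"ry":0,"rz":0,"grip":1},
  {"tx":0,"ty":0,"tz":0,"rx":0,"ry":0,"rz":0,"grip":1},
])

```text
clock: 16.8
tcp_pos: [0.5029, -0.0852, 0.0487]
orientation: [-2.781, -1.461, 0.0]
contact_force: [-0.0, 0.4, -2.2]
grip_width: 0.0114
```

```bash
python3 -c "
from h import *
pose()
f=grab('scene')
cv2.imwrite('pics/s6c.png',cv2.resize(f['frame'][140:240,320:450],None,fx=6,fy=6))
"
```

```text
t 16.8 tcp [ 0.5029 -0.0852  0.0487] yang -34.56 zdir [-0.  0. -1.] F [-0.   0.4 -2.2] M [-0.02 -0.04  0.03] w 0.0114 q [ 0.38  0.44 -0.41  2.05  0.26  0.71 -0.8 ]
```

View pics/s6c.png

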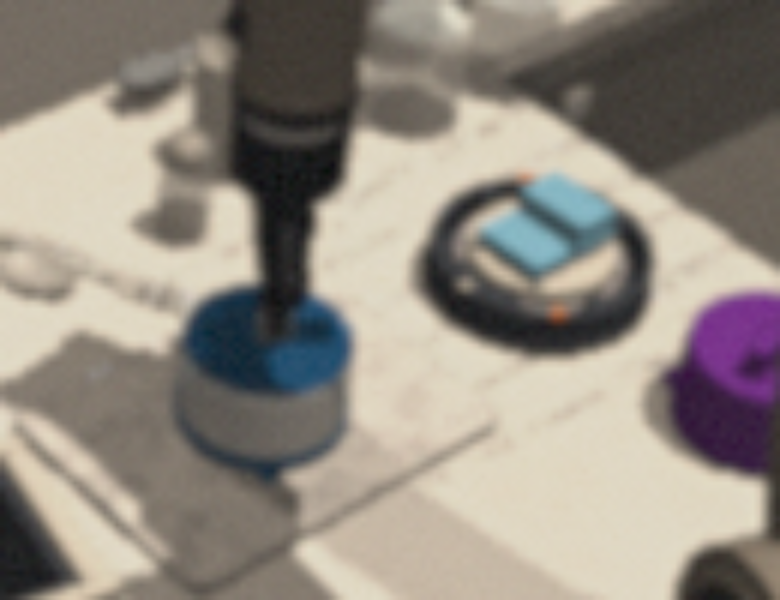

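Emit:
drive_tool([
  {"tx":0,"ty":0,"tz":-0.08,"rx":0,"ry":0,"rz":0,"grip":1},
  {"tx":0,"ty":0,"tz":-0.08,"rx":0,"ry":0,"rz":0,"grip":1},
  {"tx":0,"ty":0,"tz":0,"rx":0,"ry":0,"rz":0,"grip":1},
])

```text
clock: 17.23
tcp_pos: [0.5033, -0.0854, 0.0484]
orientation: [2.78, 1.46, -0.001]
contact_force: [-10.7, 0.3, 28.5]
grip_width: 0.0113
```

Emit:
drive_tool([
  {"tx":0,"ty":0,"tz":-0.08,"rx":0,"ry":0,"rz":0,"grip":1},
  {"tx":0,"ty":0,"tz":0,"rx":0,"ry":0,"rz":0,"grip":1},
])

```text
clock: 17.48
tcp_pos: [0.5033, -0.0855, 0.0483]
orientation: [2.779, 1.46, -0.001]
contact_force: [-16.9, 0.4, 46.0]
grip_width: 0.0119
```

Emit:
drive_tool([
  {"tx":0,"ty":0,"tz":0.2,"rx":0,"ry":0,"rz":0,"grip":1},
  {"tx":0,"ty":0,"tz":0,"rx":0,"ry":0,"rz":0,"grip":1},
])

```text
clock: 17.73
tcp_pos: [0.5036, -0.0853, 0.0485]
orientation: [2.78, 1.461, 0.002]
contact_force: [0.8, -0.7, 2.3]
grip_width: 0.0113
```

Emit:
drive_tool([
  {"tx":0,"ty":0,"tz":0,"rx":0,"ry":0,"rz":0,"grip":0.2},
  {"tx":0,"ty":0,"tz":0,"rx":0,"ry":0,"rz":0,"grip":0},
  {"tx":0,"ty":0,"tz":0,"rx":0,"ry":0,"rz":0,"grip":-0.1},
  {"tx":0,"ty":0,"tz":0.3,"rx":0,"ry":0,"rz":0,"grip":-0.1},
  {"tx":0,"ty":0,"tz":0.6,"rx":0,"ry":0,"rz":0,"grip":-0.1},
  {"tx":0,"ty":0,"tz":1,"rx":0,"ry":0,"rz":0,"grip":-0.1},
  {"tx":0,"ty":0,"tz":1,"rx":0,"ry":0,"rz":0,"grip":-0.1},
  {"tx":0,"ty":0,"tz":1,"rx":0,"ry":0,"rz":0,"grip":-0.1},
  {"tx":0,"ty":0,"tz":1,"rx":0,"ry":0,"rz":0,"grip":-1},
  {"tx":0,"ty":0,"tz":1,"rx":0,"ry":0,"rz":0,"grip":-1},
])

```text
clock: 18.98
tcp_pos: [0.5032, -0.0852, 0.1678]
orientation: [2.78, 1.461, 0.001]
contact_force: [-0.3, -0.2, -0.8]
grip_width: 0.0811
```

```bash
python3 -c "
from h import *
pose()
f=grab('scene')
cv2.imwrite('pics/s7c.png',cv2.resize(f['frame'][140:240,320:450],None,fx=6,fy=6))
w=cloud(f);hsv=cv2.cvtColor(f['frame'],cv2.COLOR_BGR2HSV);z=w[...,2]
m=(np.hypot(w[...,0]-.504,w[...,1]+.085)<.07)&(z>.06)&(z<.12)&(hsv[...,1]>90)&(hsv[...,0]>95)
print('captop',rect(w[m]),np.median(z[m]))
for n in ['scene','top']:
    f=grab(n);w=cloud(f);hsv=cv2.cvtColor(f['frame'],cv2.COLOR_BGR2HSV);z=w[...,2]
    m=(np.hypot(w[...,0]-.504,w[...,1]+.3425)<.07)&(hsv[...,0]>85)&(hsv[...,0]<105)&(hsv[...,1]>60)
    for a,b in [(.045,.06),(.061,.078)]:
        q=w[m&(z>a)&(z<b)]; print(n,a,len(q), rect(q) if len(q)>4 else '',pca(q) if len(q)>4 else '',np.median(q[:,2]))
"
```

```text
t 18.98 tcp [ 0.5032 -0.0852  0.1678] yang -34.55 zdir [ 0.001 -0.    -1.   ] F [-0.3 -0.2 -0.8] M [ 0.    0.03 -0.02] w 0.0811 q [ 0.44  0.27 -0.46  1.95  0.15  0.96 -0.7 ]
captop (array([502.3, -81.7]), array([102. , 105.4]), 82.9) 0.08197453605798
scene 0.045 113 (array([ 501.4, -341.5]), array([53.9, 78.3]), 3.4) (array([ 0.4972, -0.3302]), np.float64(60.6)) 0.05257934131717645
scene 0.061 83 (array([ 503.6, -360.3]), array([43.8, 57.7]), 80.4) (array([ 0.5009, -0.358 ]), np.float64(-170.0)) 0.06857758082861398
top 0.045 93 (array([ 501.4, -341.7]), array([75. , 30.4]), 29.2) (array([ 0.5052, -0.3367]), np.float64(-153.4)) 0.052409623058927934
top 0.061 192 (array([ 504.5, -363.2]), array([55.2, 38.7]), 3.1) (array([ 0.5048, -0.3625]), np.float64(-177.7)) 0.06764706106246321
```

View pics/s7c.png

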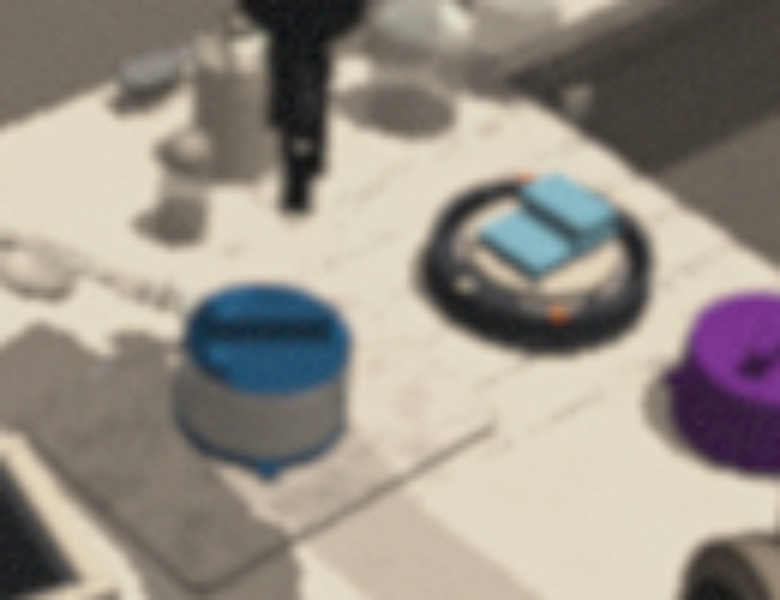

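Emit:
drive_tool([
  {"tx":0,"ty":-0.8,"tz":0,"rx":0,"ry":0,"rz":0.5,"grip":-1},
  {"tx":0,"ty":-1,"tz":0,"rx":0,"ry":0,"rz":0.5,"grip":-1},
  {"tx":0,"ty":-1,"tz":0,"rx":0,"ry":0,"rz":0.5,"grip":-1},
  {"tx":0,"ty":-1,"tz":0,"rx":0,"ry":0,"rz":0.5,"grip":-1},
  {"tx":0,"ty":-1,"tz":0,"rx":0,"ry":0,"rz":0.5,"grip":-1},
  {"tx":0,"ty":-1,"tz":0,"rx":0,"ry":0,"rz":0.5,"grip":-1},
  {"tx":0,"ty":-1,"tz":0,"rx":0,"ry":0,"rz":0.5,"grip":-1},
  {"tx":0,"ty":-1,"tz":0,"rx":0,"ry":0,"rz":0.5,"grip":-1},
  {"tx":0,"ty":-1,"tz":0,"rx":0,"ry":0,"rz":0.5,"grip":-1},
  {"tx":0,"ty":-1,"tz":0,"rx":0,"ry":0,"rz":0,"grip":-1},
])

```text
clock: 20.38
tcp_pos: [0.5025, -0.2818, 0.1652]
orientation: [-2.193, -2.248, 0.0]
contact_force: [-0.9, -0.7, 0.1]
grip_width: 0.0856
```

Emit:
drive_tool([
  {"tx":0,"ty":-1,"tz":-0.5,"rx":0,"ry":0,"rz":0,"grip":-1},
  {"tx":0,"ty":-1,"tz":-1,"rx":0,"ry":0,"rz":0,"grip":-1},
  {"tx":0,"ty":-1,"tz":-1,"rx":0,"ry":0,"rz":0,"grip":-1},
  {"tx":0,"ty":-1,"tz":-1,"rx":0,"ry":0,"rz":0,"grip":-1},
  {"tx":0,"ty":0,"tz":0,"rx":0,"ry":0,"rz":0,"grip":-1},
  {"tx":0,"ty":0,"tz":0,"rx":0,"ry":0,"rz":0,"grip":-1},
])

```text
clock: 21.12
tcp_pos: [0.5033, -0.3603, 0.0959]
orientation: [-2.192, -2.249, -0.001]
contact_force: [0.4, 0.3, 0.9]
grip_width: 0.0851
```

```bash
cat >> h.py <<'E'
def tips(xc,yc,sp=.08,zlo=.0):
    for n in ['scene','top']:
        f=grab(n);w=cloud(f);hsv=cv2.cvtColor(f['frame'],cv2.COLOR_BGR2HSV);z=w[...,2]
        m=(abs(w[...,0]-xc)<sp)&(abs(w[...,1]-yc)<sp)&(z>zlo)&(z<zlo+.2)&(hsv[...,2]<70)
        q=w[m]
        for a in np.arange(zlo,zlo+.1,.005):
            s=q[(q[:,2]>=a)&(q[:,2]<a+.005)]
            if len(s): print(n,round(a,3),len(s),np.round(s.min(0),3),np.round(s.max(0),3))
def crop(n,p,fn,h=50,k=6):
    f=grab(n);u,v=map(int,proj(f,np.array(p)))
    cv2.imwrite('pics/'+fn,cv2.resize(f['frame'][max(v-h,0):v+h,max(u-h-15,0):u+h+15],None,fx=k,fy=k,interpolation=cv2.INTER_CUBIC))
E
python3 -c "
from h import *
pose(); tips(.504,-.362,.07,.055)
crop('scene',[.504,-.36,.08],'s8.png');crop('top',[.504,-.36,.08],'t8.png')
"
```

```text
t 21.12 tcp [ 0.5033 -0.3603  0.0959] yang 1.47 zdir [-0.     0.001 -1.   ] F [0.4 0.3 0.9] M [-0.02  0.02  0.  ] w 0.0851 q [ 0.84  0.52 -0.42  1.76  0.26  0.92  0.33]
scene 0.06 1 [ 0.534 -0.344  0.064] [ 0.534 -0.344  0.064]
scene 0.065 1 [ 0.533 -0.348  0.068] [ 0.533 -0.348  0.068]
scene 0.145 2 [ 0.455 -0.363  0.147] [ 0.555 -0.353  0.148]
scene 0.15 4 [ 0.455 -0.366  0.15 ] [ 0.545 -0.356  0.153]
top 0.055 7 [ 0.481 -0.347  0.056] [ 0.532 -0.343  0.06 ]
top 0.06 9 [ 0.48  -0.348  0.06 ] [ 0.528 -0.345  0.065]
top 0.065 2 [ 0.52  -0.344  0.065] [ 0.523 -0.344  0.068]
top 0.07 1 [ 0.53  -0.343  0.071] [ 0.53  -0.343  0.071]
```

View pics/s8.png

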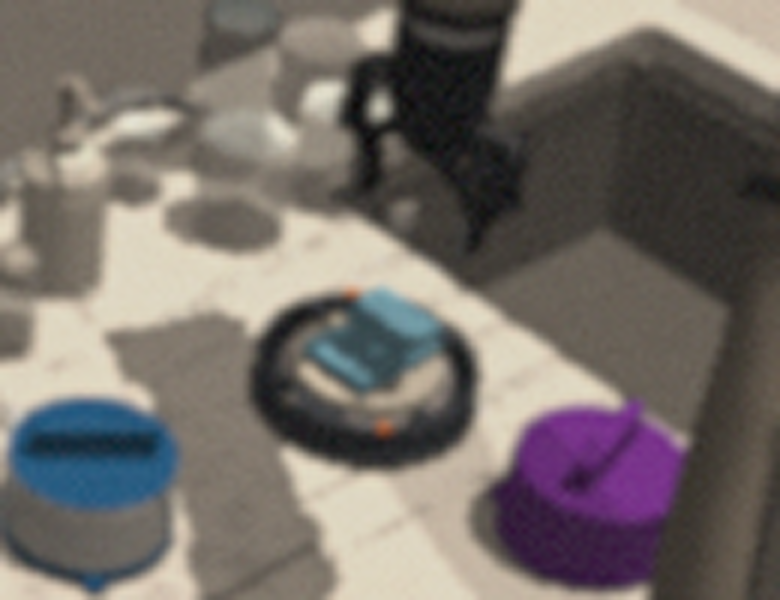

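View pics/t8.png

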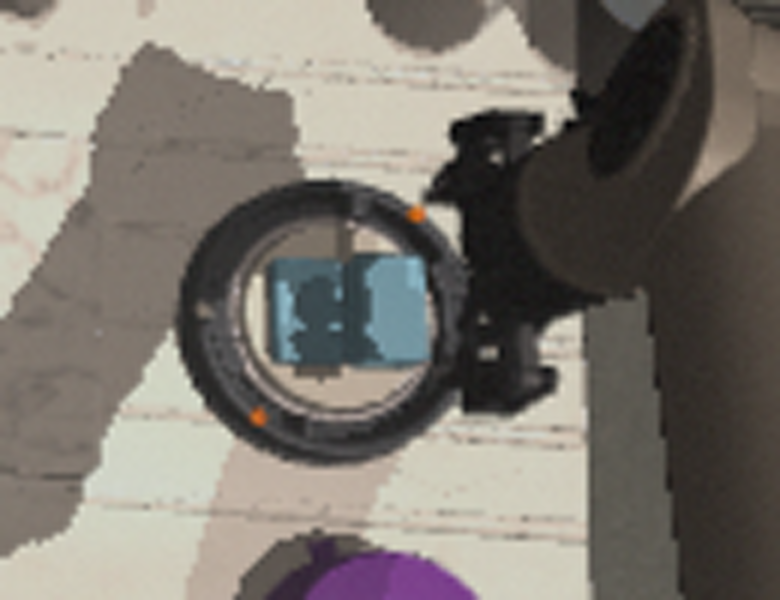

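Emit:
drive_tool([
  {"tx":0.05,"ty":-0.12,"tz":-1,"rx":0,"ry":0,"rz":0.04,"grip":-1},
  {"tx":0,"ty":0,"tz":-1,"rx":0,"ry":0,"rz":0,"grip":-1},
  {"tx":0,"ty":0,"tz":-1,"rx":0,"ry":0,"rz":0,"grip":-1},
  {"tx":0,"ty":0,"tz":-0.7,"rx":0,"ry":0,"rz":0,"grip":-1},
  {"tx":0,"ty":0,"tz":-0.4,"rx":0,"ry":0,"rz":0,"grip":-1},
  {"tx":0,"ty":0,"tz":0,"rx":0,"ry":0,"rz":0,"grip":-1},
  {"tx":0,"ty":0,"tz":0,"rx":0,"ry":0,"rz":0,"grip":-1},
])

```text
clock: 22.2
tcp_pos: [0.5046, -0.3639, 0.0147]
orientation: [2.186, 2.254, 0.0]
contact_force: [0.4, -0.3, -0.6]
grip_width: 0.0858
```

```bash
python3 -c "
from h import *
pose(); tips(.504,-.362,.07,.052)
crop('scene',[.504,-.36,.08],'s9.png');crop('top',[.504,-.36,.08],'t9.png')
"
```

```text
t 22.2 tcp [ 0.5046 -0.3639  0.0147] yang 1.75 zdir [ 0.001 -0.001 -1.   ] F [ 0.4 -0.3 -0.6] M [ 0.01 -0.02 -0.03] w 0.0858 q [ 0.81  0.63 -0.39  1.8   0.32  0.77  0.29]
scene 0.062 2 [ 0.457 -0.367  0.063] [ 0.535 -0.345  0.066]
scene 0.067 1 [ 0.531 -0.345  0.071] [ 0.531 -0.345  0.071]
scene 0.072 2 [ 0.449 -0.368  0.076] [ 0.456 -0.358  0.076]
scene 0.077 7 [ 0.448 -0.368  0.078] [ 0.549 -0.355  0.081]
scene 0.082 1 [ 0.451 -0.362  0.083] [ 0.451 -0.362  0.083]
scene 0.087 7 [ 0.448 -0.365  0.087] [ 0.549 -0.35   0.092]
scene 0.092 4 [ 0.447 -0.365  0.092] [ 0.548 -0.356  0.094]
scene 0.097 4 [ 0.453 -0.361  0.098] [ 0.546 -0.354  0.1  ]
scene 0.102 4 [ 0.447 -0.36   0.102] [ 0.548 -0.355  0.104]
scene 0.107 3 [ 0.447 -0.36   0.107] [ 0.55  -0.356  0.108]
scene 0.112 5 [ 0.448 -0.36   0.113] [ 0.568 -0.351  0.117]
scene 0.117 20 [ 0.436 -0.378  0.117] [ 0.571 -0.348  0.122]
scene 0.122 10 [ 0.439 -0.376  0.122] [ 0.567 -0.349  0.127]
scene 0.127 18 [ 0.434 -0.38   0.127] [ 0.57  -0.346  0.132]
scene 0.132 16 [ 0.436 -0.379  0.133] [ 0.568 -0.346  0.137]
scene 0.137 21 [ 0.434 -0
[... 625 characters left out ...]
 0.092 5 [ 0.453 -0.357  0.094] [ 0.556 -0.354  0.096]
top 0.097 4 [ 0.446 -0.361  0.098] [ 0.548 -0.352  0.101]
top 0.102 2 [ 0.458 -0.354  0.102] [ 0.551 -0.352  0.103]
top 0.107 4 [ 0.448 -0.355  0.108] [ 0.563 -0.353  0.11 ]
top 0.112 24 [ 0.438 -0.374  0.112] [ 0.565 -0.35   0.117]
top 0.117 25 [ 0.447 -0.373  0.117] [ 0.574 -0.349  0.122]
top 0.122 15 [ 0.436 -0.366  0.122] [ 0.573 -0.349  0.127]
top 0.127 17 [ 0.439 -0.369  0.127] [ 0.571 -0.347  0.132]
top 0.132 27 [ 0.435 -0.368  0.132] [ 0.574 -0.346  0.136]
top 0.137 14 [ 0.434 -0.355  0.137] [ 0.572 -0.347  0.142]
top 0.142 10 [ 0.435 -0.366  0.142] [ 0.568 -0.346  0.146]
top 0.147 16 [ 0.434 -0.373  0.148] [ 0.57  -0.347  0.152]
```

View pics/s9.png

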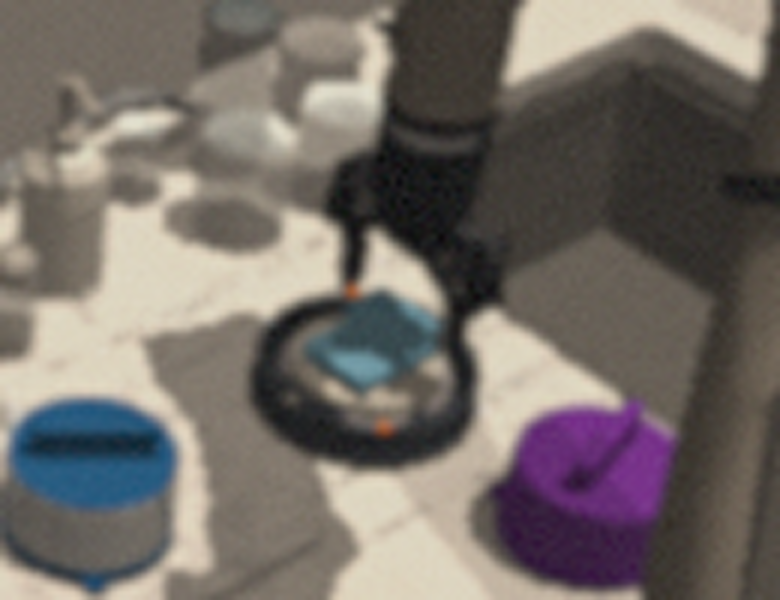

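View pics/t9.png

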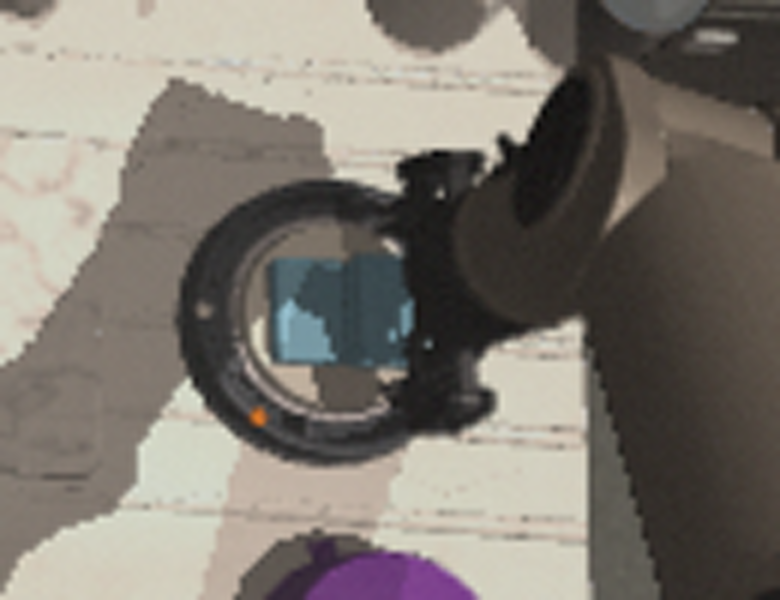

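Emit:
drive_tool([
  {"tx":0,"ty":0,"tz":0,"rx":0,"ry":0,"rz":0,"grip":1},
  {"tx":0,"ty":0,"tz":0,"rx":0,"ry":0,"rz":0,"grip":1},
  {"tx":0,"ty":0,"tz":0,"rx":0,"ry":0,"rz":0,"grip":1},
], grip_force=60)

```text
clock: 22.78
tcp_pos: [0.5047, -0.3639, 0.0149]
orientation: [2.186, 2.254, 0.0]
contact_force: [0.4, 0.5, 6.1]
grip_width: 0.0584
```

Emit:
drive_tool([
  {"tx":0,"ty":0,"tz":0.3,"rx":0,"ry":0,"rz":0,"grip":1},
  {"tx":0,"ty":0,"tz":0.7,"rx":0,"ry":0,"rz":0,"grip":1},
  {"tx":0,"ty":0,"tz":0,"rx":0,"ry":0,"rz":0,"grip":1},
])

```text
clock: 23.15
tcp_pos: [0.505, -0.3642, 0.0356]
orientation: [2.185, 2.253, 0.001]
contact_force: [0.2, 0.2, -0.5]
grip_width: 0.0583
```

```bash
python3 -c "
from h import *
pose(); tips(.504,-.362,.07,.05)
crop('scene',[.504,-.36,.08],'s10.png')
" | head -12
```

```text
t 23.15 tcp [ 0.505  -0.3642  0.0356] yang 1.76 zdir [ 0.002 -0.001 -1.   ] F [ 0.2  0.2 -0.5] M [-0.01 -0.02  0.02] w 0.0583 q [ 0.82  0.6  -0.4   1.79  0.31  0.81  0.3 ]
scene 0.07 1 [ 0.523 -0.349  0.074] [ 0.523 -0.349  0.074]
scene 0.08 2 [ 0.467 -0.362  0.08 ] [ 0.516 -0.346  0.083]
scene 0.085 5 [ 0.465 -0.365  0.087] [ 0.534 -0.353  0.089]
scene 0.09 6 [ 0.461 -0.366  0.09 ] [ 0.537 -0.355  0.095]
scene 0.095 5 [ 0.462 -0.368  0.095] [ 0.536 -0.356  0.1  ]
scene 0.1 6 [ 0.461 -0.366  0.101] [ 0.534 -0.353  0.103]
scene 0.105 7 [ 0.462 -0.367  0.106] [ 0.536 -0.353  0.109]
scene 0.11 2 [ 0.464 -0.365  0.113] [ 0.536 -0.357  0.114]
scene 0.115 7 [ 0.46  -0.369  0.115] [ 0.535 -0.354  0.119]
scene 0.12 6 [ 0.458 -0.375  0.12 ] [ 0.537 -0.354  0.125]
scene 0.125 9 [ 0.447 -0.376  0.126] [ 0.548 -0.354  0.13 ]
```

View pics/s10.png

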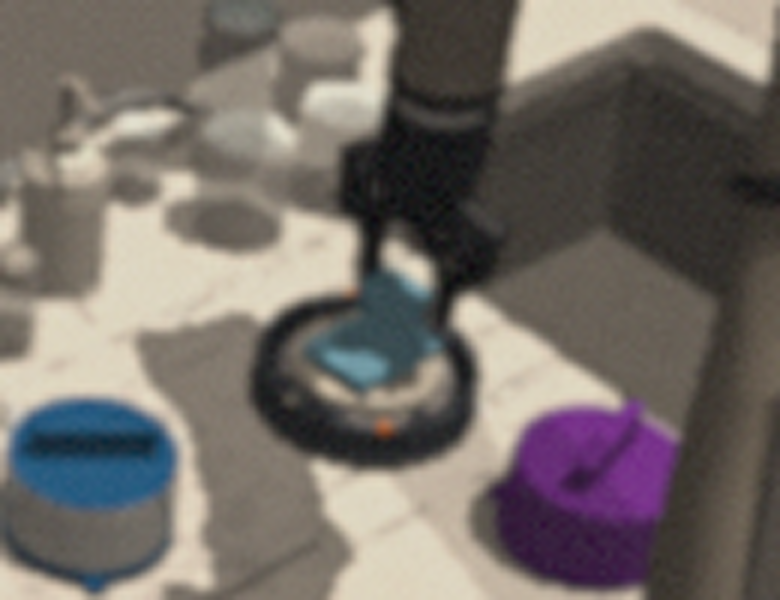

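Emit:
drive_tool([
  {"tx":0,"ty":0,"tz":0.8,"rx":0,"ry":0,"rz":0,"grip":1},
  {"tx":0,"ty":0,"tz":1,"rx":0,"ry":0,"rz":0,"grip":1},
  {"tx":0,"ty":0.5,"tz":1,"rx":0,"ry":0,"rz":0,"grip":1},
  {"tx":0,"ty":1,"tz":1,"rx":0,"ry":0,"rz":0,"grip":1},
  {"tx":-0.1,"ty":1,"tz":0.2,"rx":0,"ry":0,"rz":0,"grip":1},
  {"tx":-0.1,"ty":1,"tz":0,"rx":0,"ry":0,"rz":-0.1,"grip":1},
  {"tx":-0.1,"ty":1,"tz":0,"rx":0,"ry":0,"rz":-0.1,"grip":1},
  {"tx":-0.1,"ty":1,"tz":0,"rx":0,"ry":0,"rz":-0.1,"grip":1},
  {"tx":-0.1,"ty":1,"tz":0,"rx":0,"ry":0,"rz":-0.1,"grip":1},
  {"tx":-0.1,"ty":1,"tz":0,"rx":0,"ry":0,"rz":-0.1,"grip":1},
])

```text
clock: 24.55
tcp_pos: [0.4914, -0.2119, 0.1141]
orientation: [-2.264, -2.178, 0.0]
contact_force: [-0.4, -0.1, -0.9]
grip_width: 0.0583
```

Emit:
drive_tool([
  {"tx":-0.1,"ty":1,"tz":0,"rx":0,"ry":0,"rz":-0.1,"grip":1},
  {"tx":-0.1,"ty":1,"tz":0,"rx":0,"ry":0,"rz":-0.1,"grip":1},
  {"tx":-0.15,"ty":1,"tz":0,"rx":0,"ry":0,"rz":-0.1,"grip":1},
  {"tx":-0.15,"ty":1,"tz":0,"rx":0,"ry":0,"rz":-0.1,"grip":1},
  {"tx":-0.15,"ty":1,"tz":0,"rx":0,"ry":0,"rz":-0.1,"grip":1},
  {"tx":-0.15,"ty":1,"tz":0,"rx":0,"ry":0,"rz":-0.1,"grip":1},
  {"tx":-0.15,"ty":1,"tz":0,"rx":0,"ry":0,"rz":-0.1,"grip":1},
  {"tx":-0.15,"ty":1,"tz":0,"rx":0,"ry":0,"rz":-0.1,"grip":1},
  {"tx":-0.15,"ty":1,"tz":0,"rx":0,"ry":0,"rz":-0.1,"grip":1},
  {"tx":-0.15,"ty":1,"tz":0,"rx":0,"ry":0,"rz":-0.1,"grip":1},
])

```text
clock: 25.8
tcp_pos: [0.463, -0.0124, 0.1141]
orientation: [-2.41, -2.015, 0.001]
contact_force: [0.3, 0.2, -1.3]
grip_width: 0.0585
```

```bash
python3 -c "
from h import *
pose()
grab('top','t11.png')
f=grab('scene');cv2.imwrite('pics/s11.png',cv2.resize(f['frame'][120:320,220:480],None,fx=3,fy=3))
for n in ['scene','top']:
    f=grab(n);w=cloud(f);z=w[...,2]
    d=w[...,:2]-np.array([.447,.268]);a=np.radians(79.6);ly=d@[np.cos(a),np.sin(a)];lx=d@[np.sin(a),-np.cos(a)]
    m=(abs(lx)<.065)&(ly<0)&(ly>-.125)&(z<.09)&(z>-.01); q=np.c_[lx[m],ly[m],z[m]]
    print(n,np.round(np.percentile(q,[1,50,99],axis=0),3))
"
```

```text
t 25.8 tcp [ 0.463  -0.0124  0.1141] yang -10.22 zdir [-0. -0. -1.] F [ 0.3  0.2 -1.3] M [-0.02  0.03  0.06] w 0.0585 q [ 0.37  0.28 -0.55  2.09  0.2   0.82 -0.48]
scene [[-0.065 -0.112 -0.001]
 [ 0.048 -0.078  0.049]
 [ 0.053 -0.013  0.089]]
top [[-0.038 -0.1    0.006]
 [ 0.01  -0.05   0.013]
 [ 0.048 -0.011  0.087]]
```

View pics/t11.png

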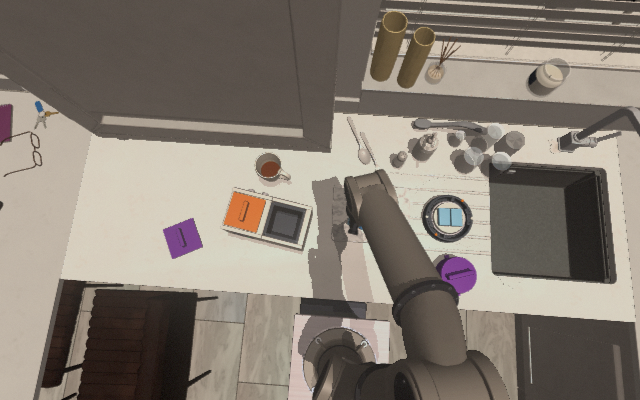

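View pics/s11.png

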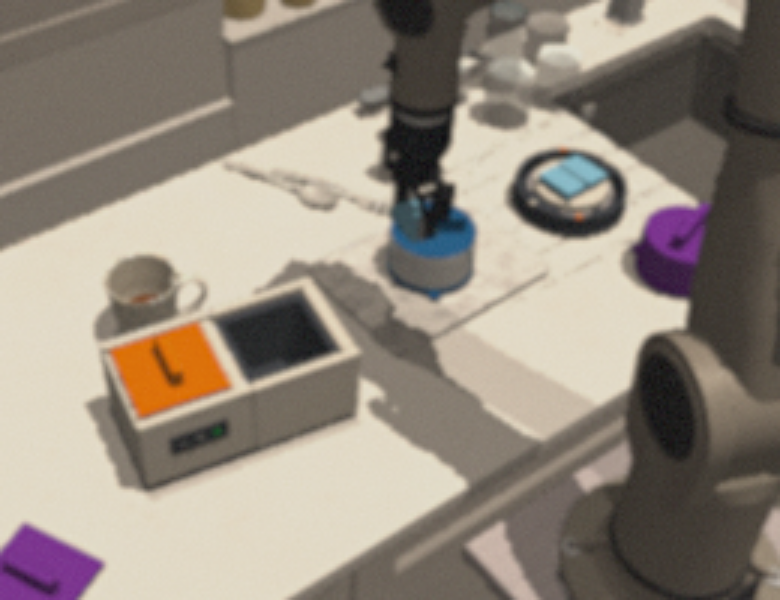

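Emit:
drive_tool([
  {"tx":-0.15,"ty":1,"tz":0,"rx":0,"ry":0,"rz":0,"grip":1},
  {"tx":-0.15,"ty":1,"tz":0,"rx":0,"ry":0,"rz":0,"grip":1},
  {"tx":-0.15,"ty":1,"tz":0,"rx":0,"ry":0,"rz":0,"grip":1},
  {"tx":-0.15,"ty":1,"tz":0,"rx":0,"ry":0,"rz":0,"grip":1},
  {"tx":-0.15,"ty":1,"tz":0,"rx":0,"ry":0,"rz":0,"grip":1},
  {"tx":-0.15,"ty":1,"tz":0,"rx":0,"ry":0,"rz":0,"grip":1},
  {"tx":-0.15,"ty":1,"tz":0,"rx":0,"ry":0,"rz":0,"grip":1},
  {"tx":-0.15,"ty":1,"tz":0,"rx":0,"ry":0,"rz":0,"grip":1},
  {"tx":-0.2,"ty":1,"tz":0,"rx":0,"ry":0,"rz":0,"grip":1},
  {"tx":-0.15,"ty":1,"tz":0,"rx":0,"ry":0,"rz":0,"grip":1},
])

```text
clock: 27.25
tcp_pos: [0.4332, 0.1858, 0.114]
orientation: [2.412, 2.012, -0.001]
contact_force: [-0.1, -0.0, -0.8]
grip_width: 0.0585
```

Emit:
drive_tool([
  {"tx":0,"ty":0,"tz":-0.6,"rx":0,"ry":0,"rz":0,"grip":1},
  {"tx":0,"ty":0,"tz":-0.6,"rx":0,"ry":0,"rz":0,"grip":1},
  {"tx":0,"ty":0,"tz":0,"rx":0,"ry":0,"rz":0,"grip":1},
])

```text
clock: 27.62
tcp_pos: [0.4321, 0.1845, 0.0885]
orientation: [-2.412, -2.012, 0.005]
contact_force: [0.6, -0.3, 0.0]
grip_width: 0.0581
```

```bash
python3 -c "
from h import *
pose()
crop('top',[.436,.207,.11],'t12.png');crop('scene',[.436,.207,.11],'s12.png')
"
```

```text
t 27.62 tcp [0.4321 0.1845 0.0885] yang -10.33 zdir [-0.003 -0.002 -1.   ] F [ 0.6 -0.3  0. ] M [ 0.03 -0.02 -0.03] w 0.0581 q [-0.01  0.35 -0.62  2.09  0.28  0.78 -0.98]
```

View pics/t12.png

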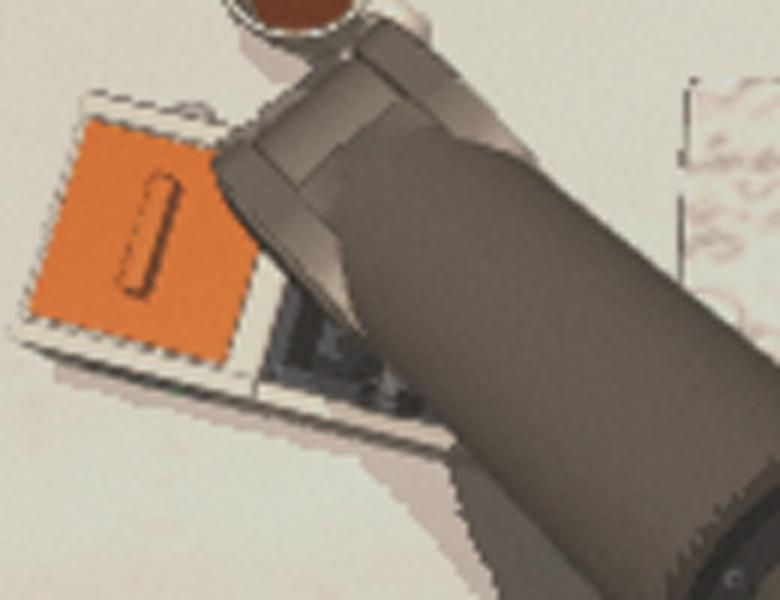

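View pics/s12.png

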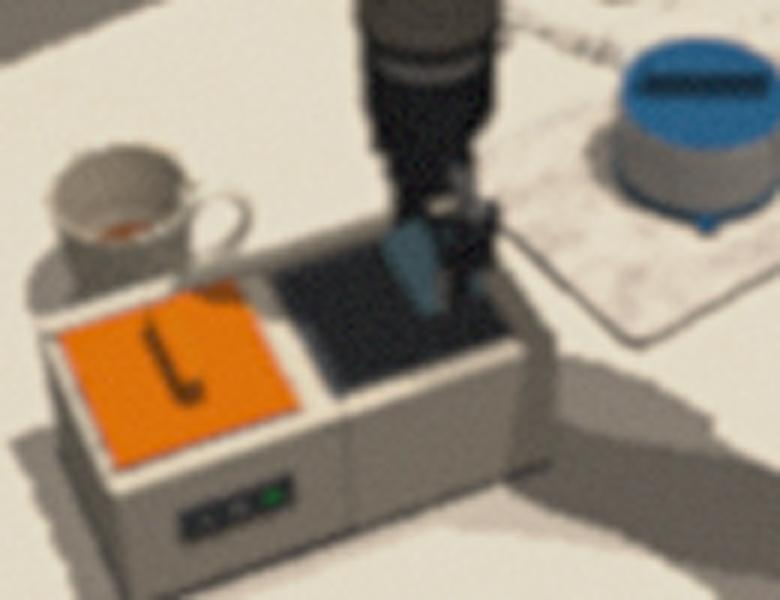

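Emit:
drive_tool([
  {"tx":0.05,"ty":0.3,"tz":0,"rx":0,"ry":0,"rz":0,"grip":1},
  {"tx":0,"ty":0,"tz":0,"rx":0,"ry":0,"rz":0,"grip":1},
  {"tx":0,"ty":0,"tz":0,"rx":0,"ry":0,"rz":0,"grip":-1},
  {"tx":0,"ty":0,"tz":0,"rx":0,"ry":0,"rz":0,"grip":-1},
  {"tx":0,"ty":0,"tz":0,"rx":0,"ry":0,"rz":0,"grip":-1},
  {"tx":0,"ty":0,"tz":0.5,"rx":0,"ry":0,"rz":0,"grip":-1},
])

```text
clock: 28.48
tcp_pos: [0.4335, 0.192, 0.1]
orientation: [-2.41, -2.014, 0.002]
contact_force: [0.5, -0.6, -0.5]
grip_width: 0.0855
```

```bash
python3 -c "
from h import *
pose()
crop('top',[.436,.207,.11],'t12.png');crop('scene',[.436,.207,.11],'s12.png')
"
```

```text
t 28.48 tcp [0.4335 0.192  0.1   ] yang -10.24 zdir [-0.001 -0.001 -1.   ] F [ 0.5 -0.6 -0.5] M [-0.04 -0.01 -0.02] w 0.0855 q [-0.01  0.34 -0.63  2.08  0.27  0.81 -0.98]
```

View pics/s12.png

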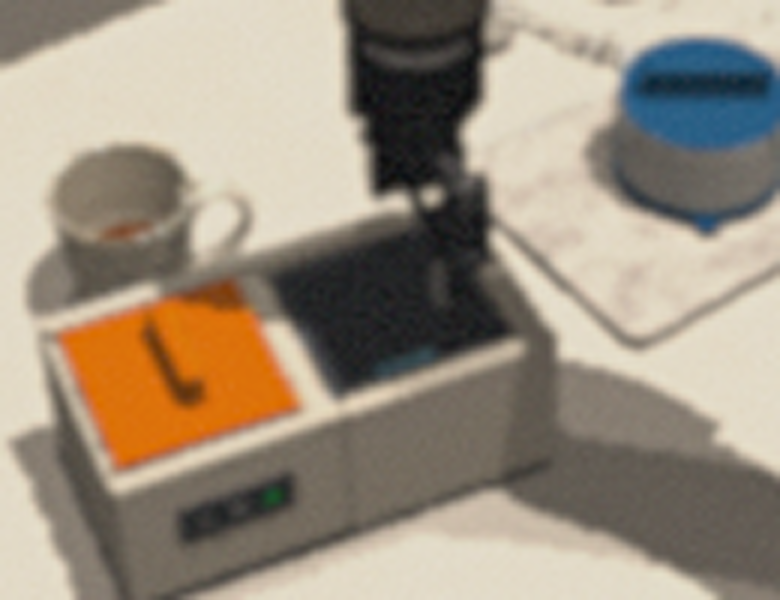

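Emit:
drive_tool([
  {"tx":0,"ty":-0.5,"tz":0.7,"rx":0,"ry":0,"rz":0,"grip":-1},
  {"tx":0.15,"ty":-1,"tz":0,"rx":0,"ry":0,"rz":0,"grip":-1},
  {"tx":0.15,"ty":-1,"tz":0,"rx":0,"ry":0,"rz":0,"grip":-1},
  {"tx":0.15,"ty":-1,"tz":0,"rx":0,"ry":0,"rz":0,"grip":-1},
  {"tx":0.15,"ty":-1,"tz":0,"rx":0,"ry":0,"rz":0,"grip":-1},
  {"tx":0.15,"ty":-1,"tz":0,"rx":0,"ry":0,"rz":0,"grip":-1},
  {"tx":0.15,"ty":-1,"tz":0,"rx":0,"ry":0,"rz":0,"grip":-1},
  {"tx":0.15,"ty":-1,"tz":0,"rx":0,"ry":0,"rz":0,"grip":-1},
  {"tx":0.15,"ty":-1,"tz":0,"rx":0,"ry":0,"rz":0,"grip":-1},
  {"tx":0.15,"ty":-1,"tz":0,"rx":0,"ry":0,"rz":0,"grip":-1},
])

```text
clock: 29.82
tcp_pos: [0.4613, 0.0017, 0.1144]
orientation: [2.411, 2.014, 0.001]
contact_force: [-0.1, -0.3, -0.3]
grip_width: 0.0854
```

Emit:
drive_tool([
  {"tx":0.15,"ty":-1,"tz":0,"rx":0,"ry":0,"rz":0.15,"grip":-1},
  {"tx":0.15,"ty":-1,"tz":0,"rx":0,"ry":0,"rz":0.15,"grip":-1},
  {"tx":0.15,"ty":-1,"tz":0,"rx":0,"ry":0,"rz":0.15,"grip":-1},
  {"tx":0.15,"ty":-1,"tz":0,"rx":0,"ry":0,"rz":0.15,"grip":-1},
  {"tx":0.15,"ty":-1,"tz":0,"rx":0,"ry":0,"rz":0.15,"grip":-1},
  {"tx":0.15,"ty":-1,"tz":0,"rx":0,"ry":0,"rz":0.15,"grip":-1},
  {"tx":0.15,"ty":-1,"tz":0,"rx":0,"ry":0,"rz":0.15,"grip":-1},
  {"tx":0.15,"ty":-1,"tz":0,"rx":0,"ry":0,"rz":0.15,"grip":-1},
  {"tx":0.15,"ty":-1,"tz":0,"rx":0,"ry":0,"rz":0.15,"grip":-1},
  {"tx":0.15,"ty":-1,"tz":0,"rx":0,"ry":0,"rz":0.15,"grip":-1},
])

```text
clock: 31.08
tcp_pos: [0.4912, -0.1983, 0.1143]
orientation: [2.186, 2.256, 0.0]
contact_force: [0.9, 0.3, -0.4]
grip_width: 0.0853
```

Emit:
drive_tool([
  {"tx":0.15,"ty":-1,"tz":0,"rx":0,"ry":0,"rz":0,"grip":-1},
  {"tx":0.15,"ty":-1,"tz":0,"rx":0,"ry":0,"rz":0,"grip":-1},
  {"tx":0.15,"ty":-1,"tz":0,"rx":0,"ry":0,"rz":0,"grip":-1},
  {"tx":0.15,"ty":-1,"tz":0,"rx":0,"ry":0,"rz":0,"grip":-1},
  {"tx":0.1,"ty":-1,"tz":0,"rx":0,"ry":0,"rz":0,"grip":-1},
  {"tx":0,"ty":-1,"tz":0,"rx":0,"ry":0,"rz":0,"grip":-1},
  {"tx":0,"ty":0,"tz":0,"rx":0,"ry":0,"rz":0,"grip":-1},
])

```text
clock: 31.95
tcp_pos: [0.5045, -0.3199, 0.1139]
orientation: [2.191, 2.252, -0.001]
contact_force: [-0.2, -0.1, -0.1]
grip_width: 0.0853
```

```bash
python3 -c "
from h import *
pose()
for n in ['scene','top']:
    f=grab(n);w=cloud(f);hsv=cv2.cvtColor(f['frame'],cv2.COLOR_BGR2HSV);z=w[...,2]
    m=(np.hypot(w[...,0]-.504,w[...,1]+.3425)<.07)&(hsv[...,0]>85)&(hsv[...,0]<105)&(hsv[...,1]>60)&(z>.045)
    q=w[m];print(n,len(q),rect(q),np.median(q[:,2]))
crop('top',[.5,-.34,.05],'t13.png');grab('scene','s13.png')
"
```

```text
t 31.95 tcp [ 0.5045 -0.3199  0.1139] yang 1.58 zdir [-0. -0. -1.] F [-0.2 -0.1 -0.1] M [0.   0.01 0.01] w 0.0853 q [ 0.8   0.47 -0.44  1.8   0.25  0.93  0.28]
scene 175 (array([ 498.2, -337.7]), array([73.7, 98.9]), 27.1) 0.05292999056236147
top 281 (array([ 507.3, -334.7]), array([67.9, 81.4]), 25.8) 0.05193632591806341
```

View pics/t13.png

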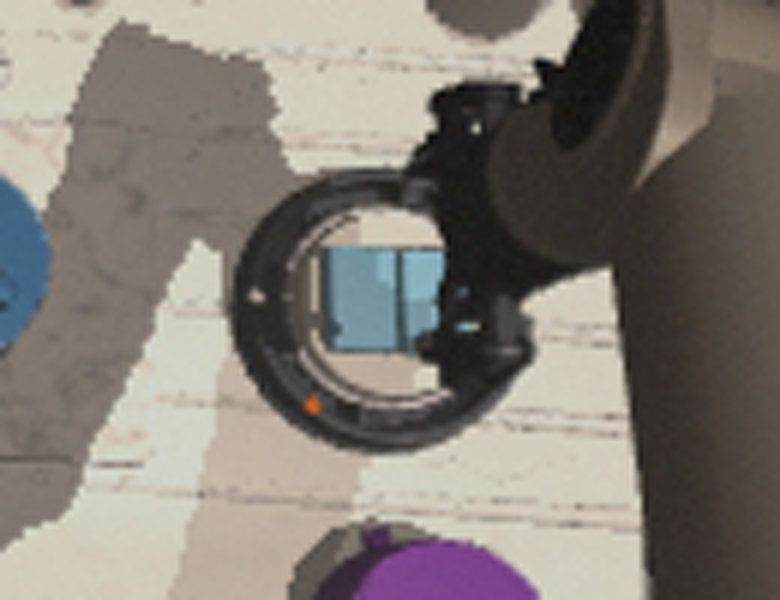

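View pics/s13.png

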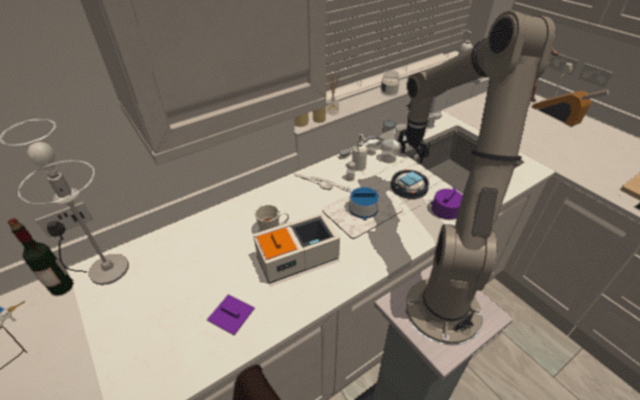

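Emit:
drive_tool([
  {"tx":0,"ty":-0.1,"tz":-1,"rx":0,"ry":0,"rz":0.03,"grip":-1},
  {"tx":0,"ty":0,"tz":-1,"rx":0,"ry":0,"rz":0,"grip":-1},
  {"tx":0,"ty":0,"tz":-1,"rx":0,"ry":0,"rz":0,"grip":-1},
  {"tx":0,"ty":0,"tz":-1,"rx":0,"ry":0,"rz":0,"grip":-1},
  {"tx":0,"ty":0,"tz":-1,"rx":0,"ry":0,"rz":0,"grip":-1},
  {"tx":0,"ty":0,"tz":-0.5,"rx":0,"ry":0,"rz":0,"grip":-1},
  {"tx":0,"ty":0,"tz":-0.35,"rx":0,"ry":0,"rz":0,"grip":-1},
  {"tx":0,"ty":0,"tz":0,"rx":0,"ry":0,"rz":0,"grip":-1},
])

```text
clock: 33.15
tcp_pos: [0.505, -0.3196, -0.0031]
orientation: [-2.182, -2.26, 0.0]
contact_force: [-0.4, 0.0, -0.1]
grip_width: 0.0852
```

Emit:
drive_tool([
  {"tx":0,"ty":0,"tz":0,"rx":0,"ry":0,"rz":0,"grip":1},
  {"tx":0,"ty":0,"tz":0,"rx":0,"ry":0,"rz":0,"grip":1},
  {"tx":0,"ty":0,"tz":0,"rx":0,"ry":0,"rz":0,"grip":1},
])

```text
clock: 33.52
tcp_pos: [0.5059, -0.32, -0.0018]
orientation: [2.181, 2.258, 0.001]
contact_force: [0.3, 0.5, 6.1]
grip_width: 0.0585
```

Emit:
drive_tool([
  {"tx":0,"ty":0,"tz":0.3,"rx":0,"ry":0,"rz":0,"grip":1},
  {"tx":0,"ty":0,"tz":0.7,"rx":0,"ry":0,"rz":0,"grip":1},
  {"tx":0,"ty":0,"tz":0.5,"rx":0,"ry":0,"rz":0,"grip":1},
  {"tx":0,"ty":0,"tz":0,"rx":0,"ry":0,"rz":0,"grip":1},
])

```text
clock: 34.02
tcp_pos: [0.5058, -0.3201, 0.0284]
orientation: [2.181, 2.258, 0.001]
contact_force: [-0.2, -0.6, -0.6]
grip_width: 0.0582
```

```bash
python3 -c "
from h import *
pose()
crop('scene',[.504,-.33,.06],'s14.png');crop('top',[.504,-.33,.06],'t14.png')
"
```

```text
t 34.02 tcp [ 0.5058 -0.3201  0.0284] yang 1.99 zdir [ 0.002 -0.001 -1.   ] F [-0.2 -0.6 -0.6] M [-0.03 -0.02 -0.  ] w 0.0582 q [ 0.76  0.58 -0.4   1.85  0.32  0.77  0.23]
```

View pics/s14.png

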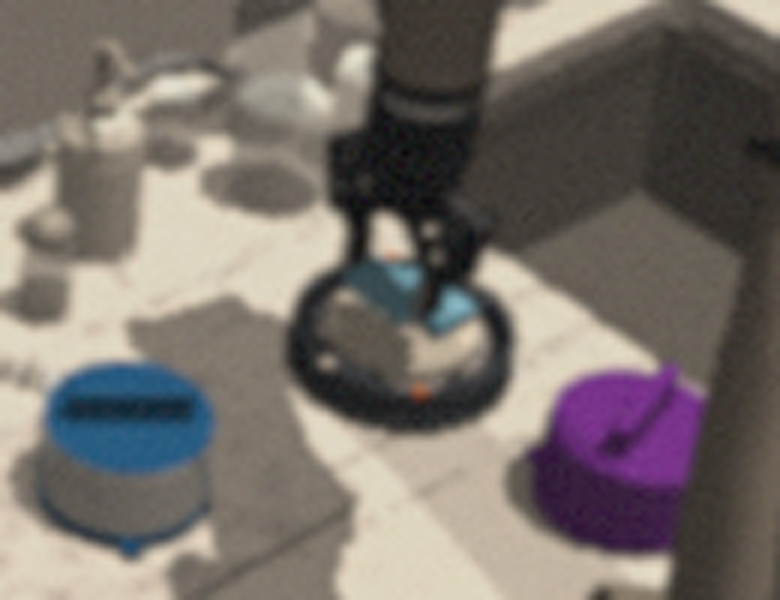

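Emit:
drive_tool([
  {"tx":0,"ty":0,"tz":1,"rx":0,"ry":0,"rz":0,"grip":1},
  {"tx":0,"ty":0,"tz":1,"rx":0,"ry":0,"rz":0,"grip":1},
  {"tx":0,"ty":0.5,"tz":1,"rx":0,"ry":0,"rz":0,"grip":1},
  {"tx":0,"ty":1,"tz":1,"rx":0,"ry":0,"rz":0,"grip":1},
  {"tx":-0.1,"ty":1,"tz":0.2,"rx":0,"ry":0,"rz":0,"grip":1},
  {"tx":-0.1,"ty":1,"tz":0,"rx":0,"ry":0,"rz":-0.1,"grip":1},
  {"tx":-0.1,"ty":1,"tz":0,"rx":0,"ry":0,"rz":-0.1,"grip":1},
  {"tx":-0.1,"ty":1,"tz":0,"rx":0,"ry":0,"rz":-0.1,"grip":1},
  {"tx":-0.1,"ty":1,"tz":0,"rx":0,"ry":0,"rz":-0.1,"grip":1},
  {"tx":-0.1,"ty":1,"tz":0,"rx":0,"ry":0,"rz":-0.1,"grip":1},
])

```text
clock: 35.38
tcp_pos: [0.4923, -0.168, 0.111]
orientation: [-2.259, -2.182, 0.001]
contact_force: [-0.1, -0.4, -0.8]
grip_width: 0.0585
```

Emit:
drive_tool([
  {"tx":-0.1,"ty":1,"tz":0,"rx":0,"ry":0,"rz":-0.1,"grip":1},
  {"tx":-0.1,"ty":1,"tz":0,"rx":0,"ry":0,"rz":-0.1,"grip":1},
  {"tx":-0.15,"ty":1,"tz":0,"rx":0,"ry":0,"rz":-0.1,"grip":1},
  {"tx":-0.15,"ty":1,"tz":0,"rx":0,"ry":0,"rz":-0.1,"grip":1},
  {"tx":-0.15,"ty":1,"tz":0,"rx":0,"ry":0,"rz":-0.1,"grip":1},
  {"tx":-0.15,"ty":1,"tz":0,"rx":0,"ry":0,"rz":-0.1,"grip":1},
  {"tx":-0.15,"ty":1,"tz":0,"rx":0,"ry":0,"rz":-0.1,"grip":1},
  {"tx":-0.15,"ty":1,"tz":0,"rx":0,"ry":0,"rz":-0.1,"grip":1},
  {"tx":-0.15,"ty":1,"tz":0,"rx":0,"ry":0,"rz":-0.1,"grip":1},
  {"tx":-0.15,"ty":1,"tz":0,"rx":0,"ry":0,"rz":-0.1,"grip":1},
])

```text
clock: 36.62
tcp_pos: [0.464, 0.0316, 0.111]
orientation: [-2.406, -2.02, 0.001]
contact_force: [-0.3, 0.5, 0.1]
grip_width: 0.0583
```

Emit:
drive_tool([
  {"tx":-0.15,"ty":1,"tz":0,"rx":0,"ry":0,"rz":0,"grip":1},
  {"tx":-0.15,"ty":1,"tz":0,"rx":0,"ry":0,"rz":0,"grip":1},
  {"tx":-0.15,"ty":1,"tz":0,"rx":0,"ry":0,"rz":0,"grip":1},
  {"tx":-0.15,"ty":1,"tz":0,"rx":0,"ry":0,"rz":0,"grip":1},
  {"tx":-0.15,"ty":1,"tz":0,"rx":0,"ry":0,"rz":0,"grip":1},
  {"tx":-0.15,"ty":1,"tz":0,"rx":0,"ry":0,"rz":0,"grip":1},
  {"tx":-0.15,"ty":1,"tz":0,"rx":0,"ry":0,"rz":0,"grip":1},
  {"tx":-0.15,"ty":1,"tz":0,"rx":0,"ry":0,"rz":0,"grip":1},
  {"tx":-0.15,"ty":1,"tz":0,"rx":0,"ry":0,"rz":0,"grip":1},
  {"tx":0,"ty":0.7,"tz":0,"rx":0,"ry":0,"rz":0,"grip":1},
])

```text
clock: 37.88
tcp_pos: [0.4369, 0.2255, 0.1111]
orientation: [-2.405, -2.021, 0.001]
contact_force: [-0.3, -0.6, -0.4]
grip_width: 0.0584
```

```bash
python3 -c "
from h import *
pose()
crop('scene',[.436,.207,.11],'s15.png')
"
```

```text
t 37.88 tcp [0.4369 0.2255 0.1111] yang -9.9 zdir [-0. -0. -1.] F [-0.3 -0.6 -0.4] M [-0.01 -0.03 -0.05] w 0.0584 q [-0.08  0.35 -0.63  2.03  0.27  0.84 -1.03]
```

View pics/s15.png

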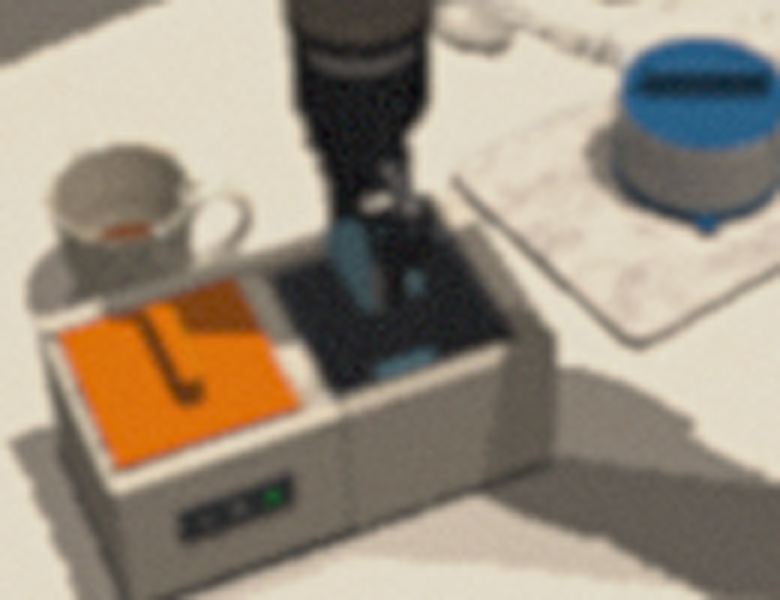

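Emit:
drive_tool([
  {"tx":0,"ty":-0.1,"tz":-0.6,"rx":0,"ry":0,"rz":0,"grip":1},
  {"tx":0,"ty":0,"tz":-0.6,"rx":0,"ry":0,"rz":0,"grip":1},
  {"tx":0,"ty":0,"tz":0,"rx":0,"ry":0,"rz":0,"grip":1},
  {"tx":0,"ty":0,"tz":0,"rx":0,"ry":0,"rz":0,"grip":-1},
  {"tx":0,"ty":0,"tz":0,"rx":0,"ry":0,"rz":0,"grip":-1},
  {"tx":0,"ty":0,"tz":0,"rx":0,"ry":0,"rz":0,"grip":-1},
  {"tx":0,"ty":0,"tz":0.6,"rx":0,"ry":0,"rz":0,"grip":-1},
  {"tx":0,"ty":0,"tz":0.6,"rx":0,"ry":0,"rz":0,"grip":-1},
])

```text
clock: 38.92
tcp_pos: [0.4382, 0.2226, 0.1122]
orientation: [2.406, 2.019, 0.001]
contact_force: [-0.5, -0.8, 0.3]
grip_width: 0.0853
```

```bash
python3 -c "
from h import *
pose()
crop('scene',[.436,.207,.11],'s16.png')
"
```

```text
t 38.92 tcp [0.4382 0.2226 0.1122] yang -10.0 zdir [ 0.001  0.    -1.   ] F [-0.5 -0.8  0.3] M [0.05 0.03 0.04] w 0.0853 q [-0.07  0.34 -0.63  2.03  0.27  0.85 -1.02]
```

View pics/s16.png

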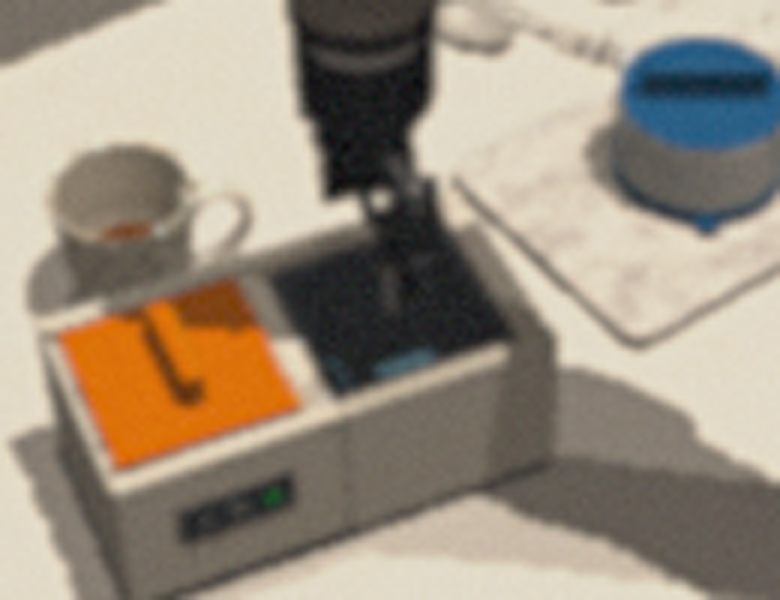

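Emit:
drive_tool([
  {"tx":0,"ty":-0.5,"tz":0,"rx":0,"ry":0,"rz":0,"grip":-1},
  {"tx":0.1,"ty":-1,"tz":0,"rx":0,"ry":0,"rz":0,"grip":-1},
  {"tx":0.1,"ty":-1,"tz":0,"rx":0,"ry":0,"rz":0,"grip":-1},
  {"tx":0.1,"ty":-1,"tz":0,"rx":0,"ry":0,"rz":0,"grip":-1},
  {"tx":0.1,"ty":-1,"tz":0,"rx":0,"ry":0,"rz":0,"grip":-1},
  {"tx":0.1,"ty":-1,"tz":0,"rx":0,"ry":0,"rz":0,"grip":-1},
  {"tx":0.1,"ty":-1,"tz":0,"rx":0,"ry":0,"rz":0,"grip":-1},
  {"tx":0.1,"ty":-1,"tz":0,"rx":0,"ry":0,"rz":0,"grip":-1},
  {"tx":0.1,"ty":-1,"tz":0,"rx":0,"ry":0,"rz":0,"grip":-1},
  {"tx":0.1,"ty":-1,"tz":0,"rx":0,"ry":0,"rz":0,"grip":-1},
])

```text
clock: 40.22
tcp_pos: [0.4555, 0.0308, 0.1108]
orientation: [-2.407, -2.018, 0.001]
contact_force: [0.2, 1.0, -0.1]
grip_width: 0.0855
```

Emit:
drive_tool([
  {"tx":0.15,"ty":-1,"tz":0,"rx":0,"ry":0,"rz":0.15,"grip":-1},
  {"tx":0.15,"ty":-1,"tz":0,"rx":0,"ry":0,"rz":0.15,"grip":-1},
  {"tx":0.15,"ty":-1,"tz":0,"rx":0,"ry":0,"rz":0.15,"grip":-1},
  {"tx":0.15,"ty":-1,"tz":0,"rx":0,"ry":0,"rz":0.15,"grip":-1},
  {"tx":0.15,"ty":-1,"tz":0,"rx":0,"ry":0,"rz":0.15,"grip":-1},
  {"tx":0.15,"ty":-1,"tz":0,"rx":0,"ry":0,"rz":0.15,"grip":-1},
  {"tx":0.15,"ty":-1,"tz":0,"rx":0,"ry":0,"rz":0.15,"grip":-1},
  {"tx":0.15,"ty":-1,"tz":0,"rx":0,"ry":0,"rz":0.15,"grip":-1},
  {"tx":0.15,"ty":-1,"tz":0,"rx":0,"ry":0,"rz":0.15,"grip":-1},
  {"tx":0.15,"ty":-1,"tz":0,"rx":0,"ry":0,"rz":0.15,"grip":-1},
])

```text
clock: 41.48
tcp_pos: [0.4852, -0.1689, 0.1108]
orientation: [-2.182, -2.26, 0.001]
contact_force: [-0.0, 0.3, -0.4]
grip_width: 0.0853
```

Emit:
drive_tool([
  {"tx":0.15,"ty":-1,"tz":0,"rx":0,"ry":0,"rz":0,"grip":-1},
  {"tx":0.15,"ty":-1,"tz":0,"rx":0,"ry":0,"rz":0,"grip":-1},
  {"tx":0.15,"ty":-1,"tz":0,"rx":0,"ry":0,"rz":0,"grip":-1},
  {"tx":0.15,"ty":-1,"tz":0,"rx":0,"ry":0,"rz":0,"grip":-1},
  {"tx":0.15,"ty":-1,"tz":0,"rx":0,"ry":0,"rz":0,"grip":-1},
  {"tx":0.15,"ty":-1,"tz":0,"rx":0,"ry":0,"rz":0,"grip":-1},
  {"tx":0.1,"ty":-1,"tz":0,"rx":0,"ry":0,"rz":0,"grip":-1},
  {"tx":0,"ty":-1,"tz":0,"rx":0,"ry":0,"rz":0,"grip":-1},
  {"tx":0,"ty":-1,"tz":0,"rx":0,"ry":0,"rz":0,"grip":-1},
  {"tx":0,"ty":0,"tz":0,"rx":0,"ry":0,"rz":0,"grip":-1},
])

```text
clock: 42.72
tcp_pos: [0.5054, -0.3499, 0.1109]
orientation: [2.186, 2.256, -0.001]
contact_force: [0.9, 0.0, -0.3]
grip_width: 0.085
```

```bash
python3 -c "
from h import *
pose()
for n in ['scene','top']:
    f=grab(n);w=cloud(f);hsv=cv2.cvtColor(f['frame'],cv2.COLOR_BGR2HSV);z=w[...,2]
    m=(np.hypot(w[...,0]-.504,w[...,1]+.3425)<.07)&(hsv[...,0]>85)&(hsv[...,0]<105)&(hsv[...,1]>60)&(z>.045)
    q=w[m];print(n,len(q),rect(q),pca(q),np.median(q[:,2]))
crop('scene',[.5,-.34,.05],'s17.png')
"
```

```text
t 42.73 tcp [ 0.5054 -0.3499  0.1109] yang 1.82 zdir [-0.    -0.001 -1.   ] F [ 0.9  0.  -0.3] M [ 0.    0.03 -0.  ] w 0.085 q [ 0.82  0.5  -0.42  1.76  0.25  0.94  0.33]
scene 85 (array([ 499.4, -338.5]), array([90.1, 90.2]), 45.3) (array([ 0.5009, -0.3592]), np.float64(173.1)) 0.05308541618626683
top 182 (array([ 504. , -362.4]), array([55.8, 36.4]), 1.9) (array([ 0.5037, -0.3612]), np.float64(-176.5)) 0.05173182375241947
```

View pics/s17.png

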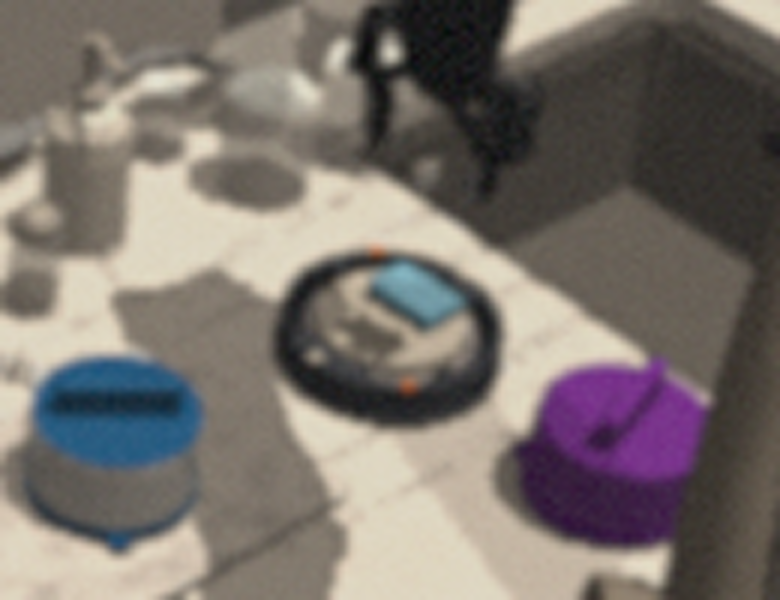

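Emit:
drive_tool([
  {"tx":-0.03,"ty":-0.65,"tz":-1,"rx":0,"ry":0,"rz":0,"grip":-1},
  {"tx":0,"ty":0,"tz":-1,"rx":0,"ry":0,"rz":0,"grip":-1},
  {"tx":0,"ty":0,"tz":-1,"rx":0,"ry":0,"rz":0,"grip":-1},
  {"tx":0,"ty":0,"tz":-1,"rx":0,"ry":0,"rz":0,"grip":-1},
  {"tx":0,"ty":0,"tz":-1,"rx":0,"ry":0,"rz":0,"grip":-1},
  {"tx":0,"ty":0,"tz":-0.4,"rx":0,"ry":0,"rz":0,"grip":-1},
  {"tx":0,"ty":0,"tz":-0.3,"rx":0,"ry":0,"rz":0,"grip":-1},
  {"tx":0,"ty":0,"tz":0,"rx":0,"ry":0,"rz":0,"grip":-1},
])

```text
clock: 43.88
tcp_pos: [0.5056, -0.3607, -0.0029]
orientation: [2.182, 2.26, 0.0]
contact_force: [-0.3, -0.3, 0.8]
grip_width: 0.0854
```

Emit:
drive_tool([
  {"tx":0,"ty":0,"tz":0,"rx":0,"ry":0,"rz":0,"grip":1},
  {"tx":0,"ty":0,"tz":0,"rx":0,"ry":0,"rz":0,"grip":1},
  {"tx":0,"ty":0,"tz":0,"rx":0,"ry":0,"rz":0,"grip":1},
])

```text
clock: 44.25
tcp_pos: [0.5062, -0.3611, -0.0018]
orientation: [2.181, 2.258, 0.0]
contact_force: [-0.6, -0.4, 5.7]
grip_width: 0.0585
```

Emit:
drive_tool([
  {"tx":0,"ty":0,"tz":0.3,"rx":0,"ry":0,"rz":0,"grip":1},
  {"tx":0,"ty":0,"tz":0.7,"rx":0,"ry":0,"rz":0,"grip":1},
  {"tx":0,"ty":0,"tz":0.5,"rx":0,"ry":0,"rz":0,"grip":1},
  {"tx":0,"ty":0,"tz":0,"rx":0,"ry":0,"rz":0,"grip":1},
])

```text
clock: 44.75
tcp_pos: [0.5062, -0.3612, 0.0285]
orientation: [2.181, 2.258, 0.001]
contact_force: [1.0, -0.5, -1.3]
grip_width: 0.0582
```

```bash
python3 -c "
from h import *
pose()
crop('scene',[.504,-.33,.06],'s18.png');crop('top',[.504,-.33,.06],'t14.png')
"
```

```text
t 44.75 tcp [ 0.5062 -0.3612  0.0285] yang 1.99 zdir [ 0.002 -0.001 -1.   ] F [ 1.  -0.5 -1.3] M [-0.05  0.07  0.  ] w 0.0582 q [ 0.8   0.61 -0.39  1.79  0.31  0.79  0.3 ]
```

View pics/s18.png

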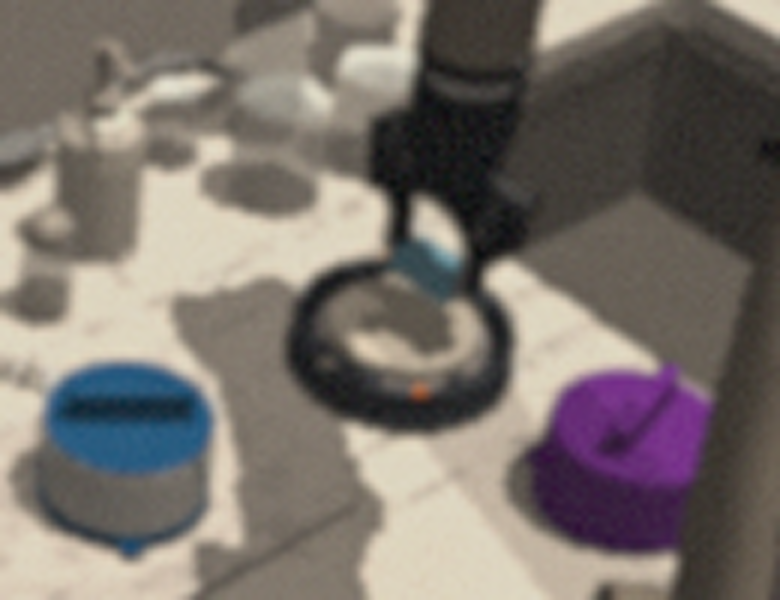

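Emit:
drive_tool([
  {"tx":0,"ty":0,"tz":1,"rx":0,"ry":0,"rz":0,"grip":1},
  {"tx":0,"ty":0,"tz":1,"rx":0,"ry":0,"rz":0,"grip":1},
  {"tx":0,"ty":0.5,"tz":1,"rx":0,"ry":0,"rz":0,"grip":1},
  {"tx":0,"ty":1,"tz":1,"rx":0,"ry":0,"rz":0,"grip":1},
  {"tx":-0.1,"ty":1,"tz":0.2,"rx":0,"ry":0,"rz":0,"grip":1},
  {"tx":-0.1,"ty":1,"tz":0,"rx":0,"ry":0,"rz":-0.1,"grip":1},
  {"tx":-0.1,"ty":1,"tz":0,"rx":0,"ry":0,"rz":-0.1,"grip":1},
  {"tx":-0.1,"ty":1,"tz":0,"rx":0,"ry":0,"rz":-0.1,"grip":1},
  {"tx":-0.1,"ty":1,"tz":0,"rx":0,"ry":0,"rz":-0.1,"grip":1},
  {"tx":-0.1,"ty":1,"tz":0,"rx":0,"ry":0,"rz":-0.1,"grip":1},
])

```text
clock: 46.1
tcp_pos: [0.4927, -0.2089, 0.111]
orientation: [-2.259, -2.182, 0.0]
contact_force: [-0.3, -0.6, -0.8]
grip_width: 0.0584
```

Emit:
drive_tool([
  {"tx":-0.1,"ty":1,"tz":0,"rx":0,"ry":0,"rz":-0.1,"grip":1},
  {"tx":-0.1,"ty":1,"tz":0,"rx":0,"ry":0,"rz":-0.1,"grip":1},
  {"tx":-0.15,"ty":1,"tz":0,"rx":0,"ry":0,"rz":-0.1,"grip":1},
  {"tx":-0.15,"ty":1,"tz":0,"rx":0,"ry":0,"rz":-0.1,"grip":1},
  {"tx":-0.15,"ty":1,"tz":0,"rx":0,"ry":0,"rz":-0.1,"grip":1},
  {"tx":-0.15,"ty":1,"tz":0,"rx":0,"ry":0,"rz":-0.1,"grip":1},
  {"tx":-0.15,"ty":1,"tz":0,"rx":0,"ry":0,"rz":-0.1,"grip":1},
  {"tx":-0.15,"ty":1,"tz":0,"rx":0,"ry":0,"rz":-0.1,"grip":1},
  {"tx":-0.15,"ty":1,"tz":0,"rx":0,"ry":0,"rz":-0.1,"grip":1},
  {"tx":-0.15,"ty":1,"tz":0,"rx":0,"ry":0,"rz":-0.1,"grip":1},
])

```text
clock: 47.35
tcp_pos: [0.4644, -0.0093, 0.111]
orientation: [-2.406, -2.02, 0.001]
contact_force: [0.4, -0.0, -0.5]
grip_width: 0.0584
```

Emit:
drive_tool([
  {"tx":-0.15,"ty":1,"tz":0,"rx":0,"ry":0,"rz":0,"grip":1},
  {"tx":-0.15,"ty":1,"tz":0,"rx":0,"ry":0,"rz":0,"grip":1},
  {"tx":-0.15,"ty":1,"tz":0,"rx":0,"ry":0,"rz":0,"grip":1},
  {"tx":-0.15,"ty":1,"tz":0,"rx":0,"ry":0,"rz":0,"grip":1},
  {"tx":-0.15,"ty":1,"tz":0,"rx":0,"ry":0,"rz":0,"grip":1},
  {"tx":-0.15,"ty":1,"tz":0,"rx":0,"ry":0,"rz":0,"grip":1},
  {"tx":-0.15,"ty":1,"tz":0,"rx":0,"ry":0,"rz":0,"grip":1},
  {"tx":-0.15,"ty":1,"tz":0,"rx":0,"ry":0,"rz":0,"grip":1},
  {"tx":-0.15,"ty":1,"tz":0,"rx":0,"ry":0,"rz":0,"grip":1},
  {"tx":-0.1,"ty":1,"tz":0,"rx":0,"ry":0,"rz":0,"grip":1},
])

```text
clock: 48.6
tcp_pos: [0.4351, 0.1902, 0.111]
orientation: [2.405, 2.02, -0.001]
contact_force: [0.7, -0.4, -0.5]
grip_width: 0.0583
```

```bash
python3 -c "
from h import *
pose()
crop('scene',[.436,.207,.11],'s19.png')
"
```

```text
t 48.6 tcp [0.4351 0.1902 0.111 ] yang -9.94 zdir [-0.    -0.001 -1.   ] F [ 0.7 -0.4 -0.5] M [-0.03  0.04  0.03] w 0.0583 q [-0.01  0.32 -0.62  2.07  0.25  0.83 -0.95]
```

View pics/s19.png

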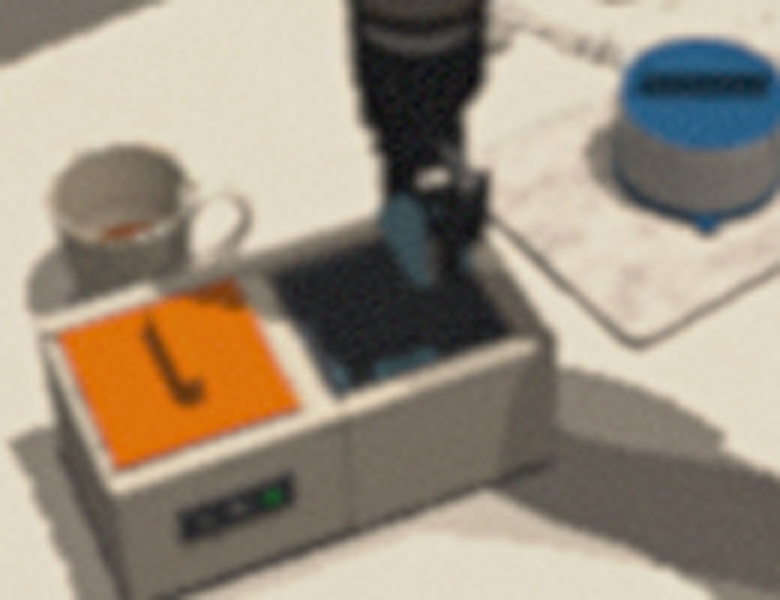

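Emit:
drive_tool([
  {"tx":0,"ty":0.6,"tz":-0.6,"rx":0,"ry":0,"rz":0,"grip":1},
  {"tx":0,"ty":0,"tz":-0.6,"rx":0,"ry":0,"rz":0,"grip":1},
  {"tx":0,"ty":0,"tz":0,"rx":0,"ry":0,"rz":0,"grip":1},
  {"tx":0,"ty":0,"tz":0,"rx":0,"ry":0,"rz":0,"grip":-1},
  {"tx":0,"ty":0,"tz":0,"rx":0,"ry":0,"rz":0,"grip":-1},
  {"tx":0,"ty":0,"tz":0,"rx":0,"ry":0,"rz":0,"grip":-1},
  {"tx":0,"ty":0,"tz":0.7,"rx":0,"ry":0,"rz":0,"grip":-1},
  {"tx":0,"ty":0,"tz":1,"rx":0,"ry":0,"rz":0,"grip":-1},
  {"tx":0,"ty":0,"tz":1,"rx":0,"ry":0,"rz":0.5,"grip":-1},
  {"tx":0,"ty":0,"tz":0.6,"rx":0,"ry":0,"rz":1,"grip":-1},
])

```text
clock: 49.9
tcp_pos: [0.437, 0.2019, 0.1552]
orientation: [2.177, 2.263, 0.003]
contact_force: [-0.2, 0.1, -0.0]
grip_width: 0.0856
```

Emit:
drive_tool([
  {"tx":0.1,"ty":0.7,"tz":0,"rx":0,"ry":0,"rz":1,"grip":-1},
  {"tx":0.1,"ty":0.7,"tz":0,"rx":0,"ry":0,"rz":1,"grip":-1},
  {"tx":0.1,"ty":0.7,"tz":0,"rx":0,"ry":0,"rz":1,"grip":-1},
  {"tx":0.1,"ty":0.7,"tz":0,"rx":0,"ry":0,"rz":1,"grip":-1},
  {"tx":0.1,"ty":0.7,"tz":0,"rx":0,"ry":0,"rz":1,"grip":-1},
  {"tx":0.1,"ty":0.7,"tz":0,"rx":0,"ry":0,"rz":1,"grip":-1},
  {"tx":0.1,"ty":0.7,"tz":0,"rx":0,"ry":0,"rz":1,"grip":-1},
  {"tx":0.1,"ty":0.7,"tz":0,"rx":0,"ry":0,"rz":1,"grip":-1},
  {"tx":0.2,"ty":0.7,"tz":0,"rx":0,"ry":0,"rz":1,"grip":-1},
  {"tx":0.1,"ty":0.5,"tz":0,"rx":0,"ry":0,"rz":0.7,"grip":-1},
])

```text
clock: 51.15
tcp_pos: [0.4588, 0.338, 0.1542]
orientation: [0.279, 3.129, 0.001]
contact_force: [0.1, -0.0, 0.3]
grip_width: 0.0853
```

```bash
python3 -c "
from h import *
pose()
crop('scene',[.45,.27,.11],'s20.png');crop('top',[.45,.27,.11],'t20.png')
for n in ['scene','top']:
    f=grab(n);w=cloud(f);hsv=cv2.cvtColor(f['frame'],cv2.COLOR_BGR2HSV);z=w[...,2]
    near=np.hypot(w[...,0]-.46,w[...,1]-.335)<.11
    mh=near&(hsv[...,0]>3)&(hsv[...,0]<22)&(hsv[...,1]>120)
    b=w[mh&(z>.105)&(z<.126)];print('plate',len(b),rect(b))
    mb=(np.hypot(w[...,0]-.436,w[...,1]-.207)<.07)&(hsv[...,0]>85)&(hsv[...,0]<110)&(hsv[...,1]>60); print('blue',mb.sum(),np.percentile(z[mb],[5,50,95]) if mb.any() else '')
"
```

```text
t 51.15 tcp [0.4588 0.338  0.1542] yang 79.8 zdir [ 0.001  0.001 -1.   ] F [ 0.1 -0.   0.3] M [-0.01 -0.04  0.01] w 0.0853 q [-0.03  0.51 -0.94  1.81  0.47  1.07  0.25]
plate 697 (array([459.2, 337.7]), array([110.1, 112.8]), 78.5)
blue 73 [0.01410508 0.0436573  0.04934285]
plate 317 (array([423.7, 344.9]), array([108.8,  39.1]), 77.4)
blue 0
```

View pics/s20.png

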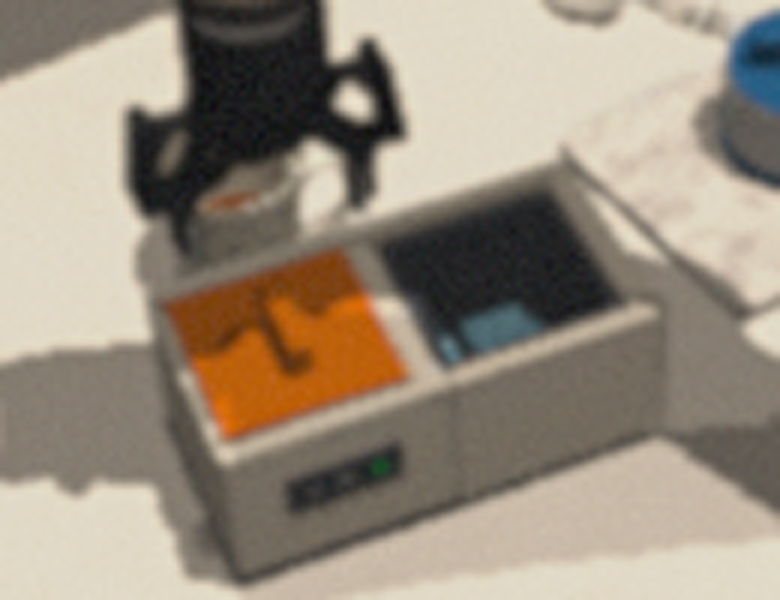

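View pics/t20.png

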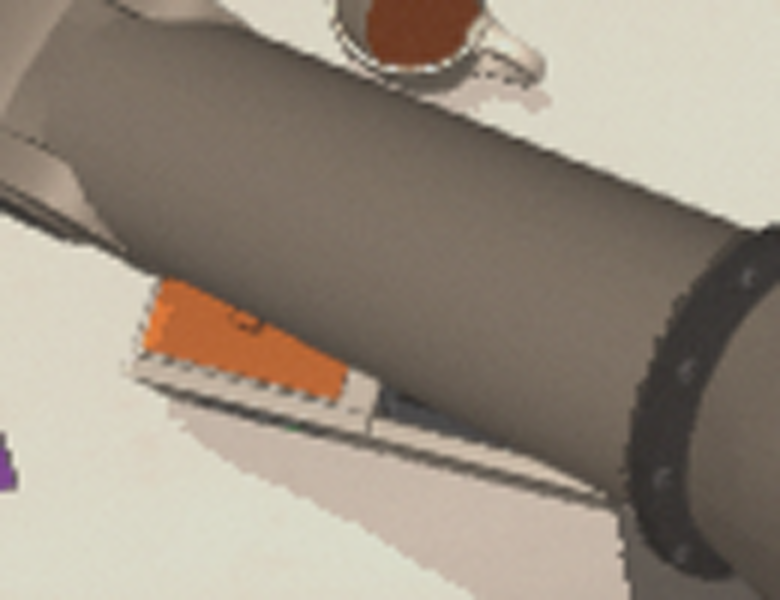

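Emit:
drive_tool([
  {"tx":0.05,"ty":0.03,"tz":-1,"rx":0,"ry":0,"rz":0,"grip":-0.2},
  {"tx":0,"ty":0,"tz":-1,"rx":0,"ry":0,"rz":0,"grip":-0.2},
  {"tx":0,"ty":0,"tz":-0.8,"rx":0,"ry":0,"rz":0,"grip":-0.2},
  {"tx":0,"ty":0,"tz":-0.4,"rx":0,"ry":0,"rz":0,"grip":-0.2},
  {"tx":0,"ty":0,"tz":0,"rx":0,"ry":0,"rz":0,"grip":-0.2},
], grip_force=40)

```text
clock: 51.98
tcp_pos: [0.459, 0.3378, 0.0884]
orientation: [-0.284, -3.128, 0.001]
contact_force: [0.8, -0.2, -0.5]
grip_width: 0.0512
```

Emit:
drive_tool([
  {"tx":0,"ty":0,"tz":0,"rx":0,"ry":0,"rz":0,"grip":1},
  {"tx":0,"ty":0,"tz":0,"rx":0,"ry":0,"rz":0,"grip":1},
  {"tx":0,"ty":0,"tz":0,"rx":0,"ry":0,"rz":0,"grip":1},
  {"tx":0,"ty":0,"tz":0,"rx":0,"ry":0,"rz":0,"grip":1},
])

```text
clock: 52.48
tcp_pos: [0.4599, 0.3385, 0.0899]
orientation: [0.285, 3.128, 0.002]
contact_force: [-0.1, -0.1, 6.1]
grip_width: 0.0131
```

```bash
python3 -c "
from h import *
pose()
crop('scene',[.45,.27,.11],'s21.png')
"
```

```text
t 52.48 tcp [0.4599 0.3385 0.0899] yang 79.59 zdir [ 0.001  0.001 -1.   ] F [-0.1 -0.1  6.1] M [-0.05  0.07 -0.01] w 0.0131 q [-0.08  0.59 -0.89  1.86  0.55  0.96  0.18]
```

View pics/s21.png

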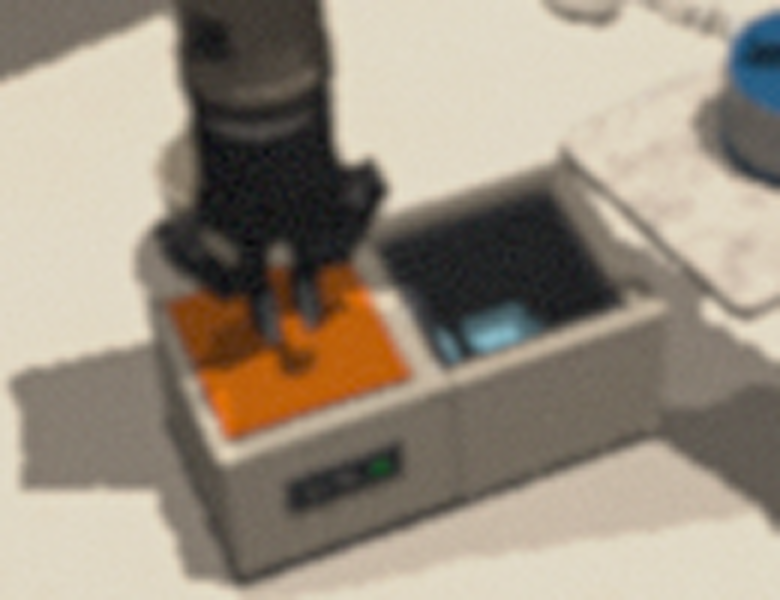

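Emit:
drive_tool([
  {"tx":-0.07,"ty":-0.39,"tz":0,"rx":0,"ry":0,"rz":0,"grip":1},
  {"tx":-0.11,"ty":-0.59,"tz":0,"rx":0,"ry":0,"rz":0,"grip":1},
  {"tx":-0.11,"ty":-0.59,"tz":0,"rx":0,"ry":0,"rz":0,"grip":1},
  {"tx":-0.11,"ty":-0.59,"tz":0,"rx":0,"ry":0,"rz":0,"grip":1},
  {"tx":0,"ty":0,"tz":0,"rx":0,"ry":0,"rz":0,"grip":1},
])

```text
clock: 53.15
tcp_pos: [0.4517, 0.2938, 0.0899]
orientation: [0.286, 3.127, 0.0]
contact_force: [-1.2, -1.7, 9.5]
grip_width: 0.0129
```

```bash
python3 -c "
from h import *
pose()
crop('scene',[.45,.27,.11],'s22.png')
"
```

```text
t 53.15 tcp [0.4517 0.2938 0.0899] yang 79.54 zdir [ 0.001 -0.    -1.   ] F [-1.2 -1.7  9.5] M [-0.04  0.17  0.01] w 0.0129 q [ 0.01  0.54 -0.9   1.93  0.53  0.93  0.23]
```

View pics/s22.png

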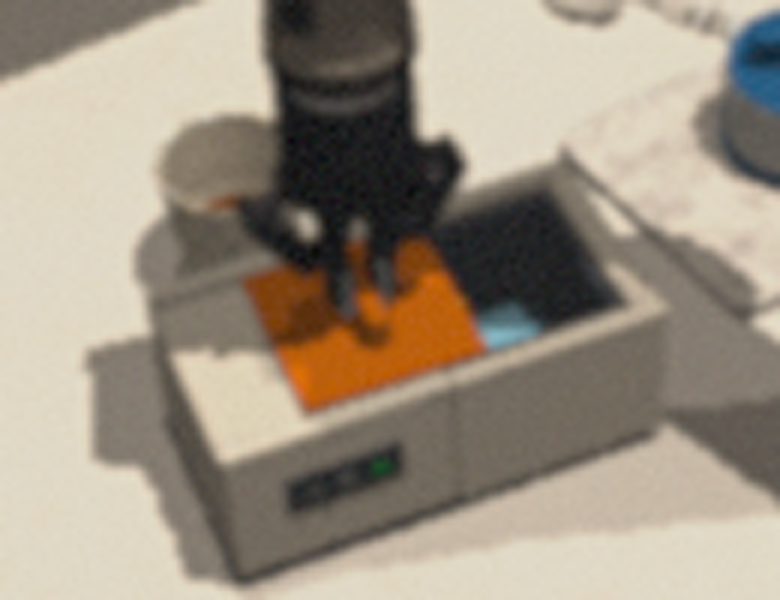

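Emit:
drive_tool([
  {"tx":-0.11,"ty":-0.59,"tz":0,"rx":0,"ry":0,"rz":0,"grip":1},
  {"tx":-0.11,"ty":-0.59,"tz":0,"rx":0,"ry":0,"rz":0,"grip":1},
  {"tx":-0.11,"ty":-0.59,"tz":0,"rx":0,"ry":0,"rz":0,"grip":1},
  {"tx":-0.11,"ty":-0.59,"tz":0,"rx":0,"ry":0,"rz":0,"grip":1},
  {"tx":-0.11,"ty":-0.59,"tz":0,"rx":0,"ry":0,"rz":0,"grip":1},
  {"tx":-0.11,"ty":-0.59,"tz":0,"rx":0,"ry":0,"rz":0,"grip":1},
  {"tx":0,"ty":0,"tz":0,"rx":0,"ry":0,"rz":0,"grip":1},
])

```text
clock: 54.08
tcp_pos: [0.438, 0.2217, 0.0891]
orientation: [-0.287, -3.128, 0.004]
contact_force: [-1.4, -2.0, 9.9]
grip_width: 0.0132
```

```bash
python3 -c "
from h import *
pose()
crop('scene',[.45,.27,.11],'s23.png')
"
```

```text
t 54.08 tcp [0.438  0.2217 0.0891] yang 79.51 zdir [-0.001 -0.002 -1.   ] F [-1.4 -2.   9.9] M [0.04 0.15 0.06] w 0.0132 q [ 0.16  0.47 -0.93  2.04  0.5   0.88  0.34]
```

View pics/s23.png

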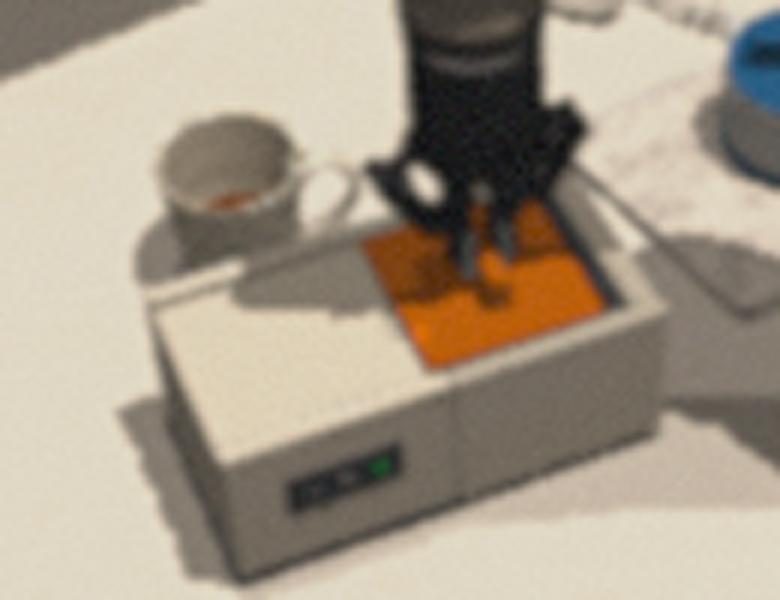

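Emit:
drive_tool([
  {"tx":-0.03,"ty":-0.15,"tz":0,"rx":0,"ry":0,"rz":0,"grip":1},
  {"tx":-0.03,"ty":-0.15,"tz":0,"rx":0,"ry":0,"rz":0,"grip":1},
  {"tx":-0.03,"ty":-0.15,"tz":0,"rx":0,"ry":0,"rz":0,"grip":1},
  {"tx":-0.03,"ty":-0.15,"tz":0,"rx":0,"ry":0,"rz":0,"grip":1},
  {"tx":-0.02,"ty":-0.08,"tz":0,"rx":0,"ry":0,"rz":0,"grip":1},
  {"tx":0,"ty":0,"tz":0,"rx":0,"ry":0,"rz":0,"grip":1},
])

```text
clock: 54.88
tcp_pos: [0.4347, 0.2091, 0.0884]
orientation: [-0.285, -3.127, 0.003]
contact_force: [0.2, -0.1, -1.0]
grip_width: 0.0129
```

```bash
python3 -c "
from h import *
pose()
crop('scene',[.45,.27,.11],'s23.png')
"
```

```text
t 54.88 tcp [0.4347 0.2091 0.0884] yang 79.57 zdir [-0.002 -0.002 -1.   ] F [ 0.2 -0.1 -1. ] M [ 0.02 -0.05 -0.03] w 0.0129 q [ 0.19  0.46 -0.94  2.05  0.49  0.87  0.36]
```

View pics/s23.png

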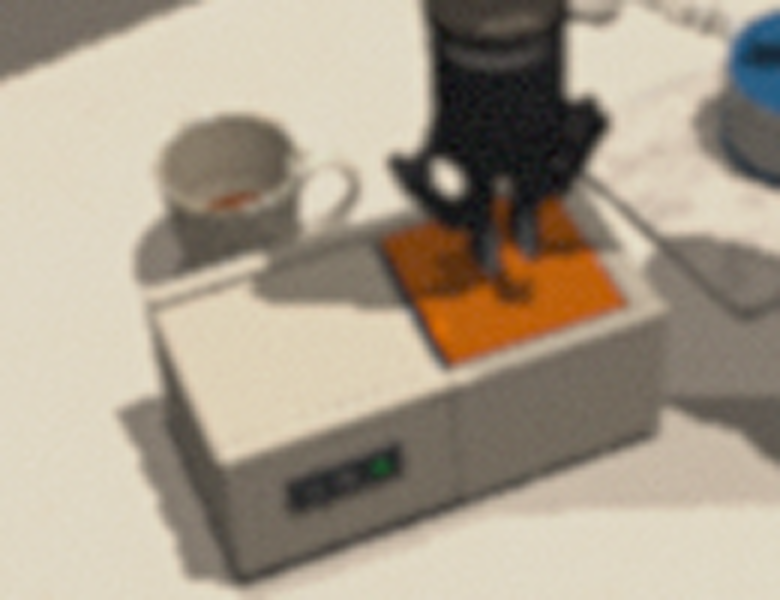

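Emit:
drive_tool([
  {"tx":0,"ty":0,"tz":-0.1,"rx":0,"ry":0,"rz":0,"grip":1},
  {"tx":0,"ty":0,"tz":-0.1,"rx":0,"ry":0,"rz":0,"grip":1},
  {"tx":0,"ty":0,"tz":0,"rx":0,"ry":0,"rz":0,"grip":1},
])

```text
clock: 55.3
tcp_pos: [0.4354, 0.2102, 0.0858]
orientation: [0.285, 3.128, -0.002]
contact_force: [-4.4, -3.4, 11.6]
grip_width: 0.0131
```

```bash
python3 -c "
from h import *
pose()
"
```

```text
t 55.3 tcp [0.4354 0.2102 0.0858] yang 79.6 zdir [ 0.    -0.002 -1.   ] F [-4.4 -3.4 11.6] M [-0.72  0.72 -0.03] w 0.0131 q [ 0.18  0.47 -0.93  2.06  0.5   0.86  0.35]
```

Emit:
drive_tool([
  {"tx":-0.02,"ty":-0.08,"tz":0,"rx":0,"ry":0,"rz":0,"grip":1},
  {"tx":0,"ty":0,"tz":0,"rx":0,"ry":0,"rz":0,"grip":1},
])

```text
clock: 55.55
tcp_pos: [0.4354, 0.21, 0.0858]
orientation: [0.284, 3.128, 0.003]
contact_force: [-1.8, 1.2, 6.5]
grip_width: 0.0127
```

```bash
python3 -c "
from h import *
pose()
f=grab('scene');w=cloud(f);z=w[...,2];hsv=cv2.cvtColor(f['frame'],cv2.COLOR_BGR2HSV)
d=w[...,:2]-np.array([.447,.268]);a=np.radians(79.6);ly=d@[np.cos(a),np.sin(a)];lx=d@[np.sin(a),-np.cos(a)]
o=(hsv[...,0]<22)&(hsv[...,1]>120)&(z>.1)&(z<.126)&(abs(lx)<.08)&(abs(ly)<.14)
print(rect(np.c_[lx[o],ly[o]]))
for c in [-.04,0,.04]:
  for e in [-.1,-.06,-.02]:
    k=o&(abs(lx-c)<.012)&(abs(ly-e)<.012); print(c,e,k.sum(),np.median(z[k]) if k.any() else '')
k=(abs(lx)<.04)&(abs(ly-.06)<.03);print('deck',np.median(z[k]))
"
```

```text
t 55.55 tcp [0.4354 0.21   0.0858] yang 79.63 zdir [ 0.001  0.002 -1.   ] F [-1.8  1.2  6.5] M [ 0.34  0.36 -0.05] w 0.0127 q [ 0.19  0.46 -0.93  2.06  0.5   0.86  0.36]
(array([ -2.4, -60.4]), array([113.1, 108.7]), 88.2)
-0.04 -0.1 38 0.11555622457442571
-0.04 -0.06 41 0.11558320718182935
-0.04 -0.02 39 0.11510348621809041
0 -0.1 31 0.11580588709739292
0 -0.06 8 0.11480961736494788
0 -0.02 33 0.1147333334482793
0.04 -0.1 10 0.1141889506351415
0.04 -0.06 0 
0.04 -0.02 32 0.11498042592840413
deck 0.11092779459344099
```

Emit:
drive_tool([
  {"tx":0,"ty":0,"tz":0,"rx":0,"ry":0,"rz":0,"grip":0.3},
  {"tx":0,"ty":0,"tz":0,"rx":0,"ry":0,"rz":0,"grip":0},
  {"tx":0,"ty":0,"tz":0,"rx":0,"ry":0,"rz":0,"grip":-0.2},
  {"tx":0,"ty":0,"tz":0.3,"rx":0,"ry":0,"rz":0,"grip":-0.2},
  {"tx":0,"ty":0,"tz":0.8,"rx":0,"ry":0,"rz":0,"grip":-0.2},
  {"tx":0,"ty":0,"tz":1,"rx":0,"ry":0,"rz":0,"grip":-0.2},
  {"tx":0,"ty":0,"tz":1,"rx":0,"ry":0,"rz":0,"grip":-0.2},
  {"tx":0,"ty":0,"tz":1,"rx":0,"ry":0,"rz":0,"grip":-0.2},
  {"tx":0,"ty":0,"tz":1,"rx":0,"ry":0,"rz":0,"grip":-0.2},
  {"tx":0,"ty":0,"tz":1,"rx":0,"ry":0,"rz":0,"grip":-0.2},
])

```text
clock: 56.85
tcp_pos: [0.435, 0.2088, 0.2086]
orientation: [0.285, 3.128, 0.0]
contact_force: [0.4, 0.2, -0.5]
grip_width: 0.0514
```

Emit:
drive_tool([
  {"tx":0,"ty":0,"tz":1,"rx":0,"ry":0,"rz":0,"grip":-0.2},
  {"tx":-0.3,"ty":1,"tz":0.5,"rx":0,"ry":0,"rz":0,"grip":-0.2},
  {"tx":-0.3,"ty":1,"tz":0,"rx":0,"ry":0,"rz":0,"grip":-0.2},
  {"tx":-0.3,"ty":1,"tz":0,"rx":0,"ry":0,"rz":0,"grip":-0.2},
  {"tx":-0.3,"ty":1,"tz":0,"rx":0,"ry":0,"rz":0,"grip":-0.2},
  {"tx":0,"ty":1,"tz":0,"rx":0,"ry":0,"rz":0,"grip":-0.2},
  {"tx":0,"ty":1,"tz":0,"rx":0,"ry":0,"rz":0,"grip":-0.2},
  {"tx":0,"ty":1,"tz":0,"rx":0,"ry":0,"rz":0,"grip":-0.2},
  {"tx":0,"ty":1,"tz":0,"rx":0,"ry":0,"rz":0,"grip":-0.2},
  {"tx":0,"ty":0,"tz":0,"rx":0,"ry":0,"rz":0,"grip":-0.2},
])

```text
clock: 58.1
tcp_pos: [0.4104, 0.3701, 0.2377]
orientation: [-0.281, -3.128, -0.002]
contact_force: [0.1, -0.9, 0.3]
grip_width: 0.0513
```

```bash
python3 -c "
from h import *
pose()
for n in ['scene','top']:
    f=grab(n,n+'_end.png');w=cloud(f);z=w[...,2];hsv=cv2.cvtColor(f['frame'],cv2.COLOR_BGR2HSV)
    d=w[...,:2]-np.array([.447,.268]);a=np.radians(79.6);ly=d@[np.cos(a),np.sin(a)];lx=d@[np.sin(a),-np.cos(a)]
    o=(hsv[...,0]<22)&(hsv[...,1]>120)&(z>.1)&(z<.126)&(abs(lx)<.08)&(abs(ly)<.14)
    print(n,rect(np.c_[lx[o],ly[o]]))
    for c in [-.04,.04]:
      for e in [-.1,-.02]:
        k=o&(abs(lx-c)<.012)&(abs(ly-e)<.012); print(c,e,k.sum(),np.median(z[k]) if k.any() else '')
    k=(abs(lx)<.04)&(abs(ly-.06)<.03);print('deck',np.median(z[k]))
    m=(np.hypot(w[...,0]-.5,w[...,1]+.085)<.09)&(z>.07)&(z<.095)&(hsv[...,1]>90)&(hsv[...,0]>95)
    print('captop',m.sum(),rect(w[m]),np.percentile(z[m],[5,50,95]))
    for t in ['mug','pepper','soap_pump','cap_grip']:
        for q in spotter.masks_of(n,t):
            p=w[q['mask']];p=p[~np.isnan(p[:,0])];print(t,round(q['confidence'],2),np.round(np.median(p,0),3))
"
```

```text
t 58.1 tcp [0.4104 0.3701 0.2377] yang 79.72 zdir [-0.001  0.001 -1.   ] F [ 0.1 -0.9  0.3] M [ 0.02 -0.03  0.01] w 0.0513 q [-0.03  0.41 -1.05  1.75  0.38  1.2   0.21]
scene (array([  1.5, -61.6]), array([119.8, 114. ]), 0.2)
-0.04 -0.1 34 0.1152301938645709
-0.04 -0.02 37 0.11558625790639365
0.04 -0.1 31 0.11516779593137916
0.04 -0.02 32 0.11491321963925838
deck 0.11211038219336322
captop 308 (array([500.7, -81.2]), array([106.8, 102. ]), 0.8) [0.07712074 0.08074809 0.09156525]
mug 0.72 [0.401 0.311 0.107]
mug 0.59 [0.62  0.271 0.061]
mug 0.52 [0.431 0.216 0.115]
pepper 0.5 [ 0.69  -0.16   0.053]
soap_pump 0.72 [ 0.492 -0.331  0.034]
soap_pump 0.7 [ 0.726 -0.24   0.088]
cap_grip 0.94 [ 0.483 -0.064  0.078]
cap_grip 0.49 [ 0.327 -0.308  0.041]
top (array([ 37.4, -60.1]), array([ 32.3, 108.4]), 0.3)
-0.04 -0.1 0 
-0.04 -0.02 0 
0.04 -0.1 54 0.11347291116694957
0.04 -0.02 36 0.11280730820871987
deck 0.6555735904453692
captop 724 (array([502.8, -83.3]), array([109.3, 110.2]), 3.1) [0.07535821 0.07932097 0.08311614]
mug 0.84 [0.636 0.284 0.046]
pepper 0.68 [0.502 0.251 0.114]
pepper 0.52 [ 0.69  -0.164  0.059]
soap_pump 0.68 [ 0.726 -0.244  0.104]
soap_pump 0.17 [ 0.687 -0.164  0.06 ]
cap_grip 0.69 [ 0.311 -0.353  0.067]
```

View pics/scene_end.png

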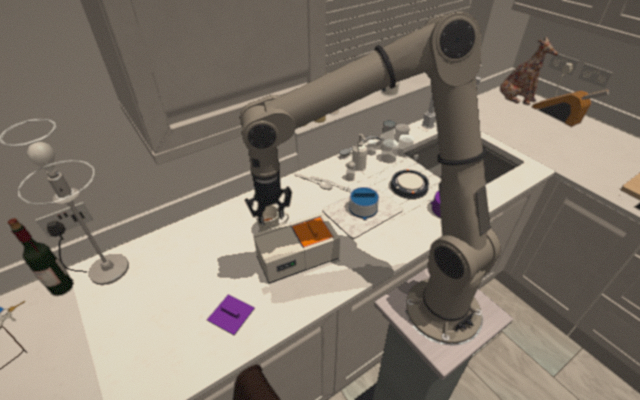

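View pics/top_end.png

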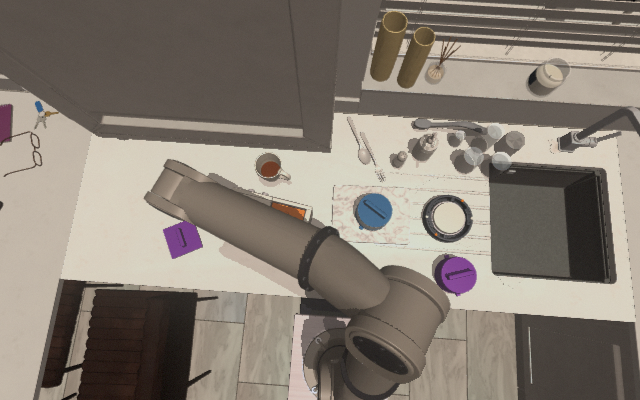

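The end views show the caddy empty, the cap upright on the tray at (364,200) in the scene view, and the hatch lying level in the recess at (313,232). The mug, pepper shaker and soap pump are where they started.

```bash
python3 -c "
from h import *
print(workorder.hand_in())"
```

```text
the job is handed in; nothing more can be done
None
```

The job is done and handed in at about 58 s; the hand-in gives no verdict. I pushed the cap down, twisted it about 54° anticlockwise, lifted it off and stood it on the marble tray. The three blocks that were there went one by one into the softener's mouth. I then slid the orange hatch about 130 mm along the deck and let it down into the recess over the mouth.

**Final checks:**
- **Cap:** it stands upright near the middle of the tray, its top at about 80 mm against 78 mm expected.
- **Blocks:** the caddy is empty and no blocks lie outside. Before closing the hatch I saw blue at two levels in the hopper, but did not count three separate blocks.
- **Hatch:** it lies level, about 3–4 mm lower than it lay on the deck, which fits flush in the recess. It is within about 2 mm of the mouth's centre in the scene view; in the top view the arm covered part of it.
- **Bystanders:** the mug, pepper shaker and soap pump read within a few millimetres of where they started. Both purple look-alikes also look untouched.

**What went wrong or disagreed:**
- **Finger position:** with the fingers shut, their ends stood about 37 mm higher than the reported TCP, or about 50 mm with them open. My first two closes on the cap bar therefore missed or caught only its top, and I corrected for this by camera and touch.
- **Force on the tray:** I pressed the cap onto the tray too hard for a moment, with the wrist force reaching 46 N, and backed off before letting go. The 40 N limit covers the arm and gripper body. I think only the fingers and the held cap were loaded, but I could not confirm it.
- **Hatch support:** the force reading suggested the gripper carried the hatch's weight briefly over the recess, just before I lowered it in. I did not raise it at any point.

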